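Fit the slim sanding drum to the spindle sander

TASK

Set the spindle sander up for the tight inner curves of a violin. Take the dust cap off the spindle and leave it in the shallow tray, then put the slimmest sanding drum into the spindle by its tapered shank, without forcing it in by hand, and let go. Tap it down with the wooden mallet until it is fully home, and stand the mallet back upright on its rubber pad, leaving the other things on the bench as they are.

Things in the scene. Friction and masses are not known exactly. Their poses are not given: they have to be found in the camera images.
- spindle_mouth (a point): centre of the open upper rim of the sander's spindle, axis z up. The sander is a low grey cast block 160 x 140 x 28 mm fixed to the bench with a steel nose of 40 mm diameter in its middle; the rim is 75 mm above the bench. In it is a tapered socket, 24 mm wide at the mouth and 17 mm at its bottom, 34 mm below the rim. The dust cap covers it
- sleeve (a joint): how far the taper has been driven in (m): 0 as found, 0.010 fully home. It is stiff: it yields only above about 9 N of downward load (the drum's or the mallet's weight does not move it), gives a little with every tap or press beyond that, stays where it is left and stops dead when home
- cap_knob (a point): dust cap of dark wood, upright on the spindle nose: a disc 54 mm in diameter with a 10 mm skirt that fits loosely (3 mm) over the nose, and an upright knob 22 mm in diameter and 44 mm tall above the disc. This point is on the knob's axis, 42 mm above the cap's lower edge, 24 mm above the disc and 20 mm below the knob's top. About 60 g
- tray_in (a point): centre of the inner floor of a shallow open wooden tray, 140 (x) x 160 (y) x 25 mm outside, walls and floor about 4 mm, fixed to the bench; axes along its sides
- rack: light wooden block 230 (x) x 85 (y) x 50 mm, fixed to the bench, with three places 75 mm apart along its x for the three drums, which stand in it upright, shank down, in any order; origin under its centre
- slim_drum_mid (a point): the slimmest of the three sanding drums: this point is the middle of its brown gritty cylinder, 26 mm in diameter and 70 mm long. Below the cylinder is a steel collar, 34 mm in diameter and 6 mm thick, then the tapered shank. An arbor stub, 16 mm wide, ends 43 mm above this point. About 150 g
- slim_drum_tip (a point): tip of the slim drum's steel shank, on its axis (z up the drum), 86 mm below the cylinder's middle. The shank is 45 mm long and tapers from 23 to 15 mm at the tip. Set loosely in the spindle, the tip rests on the socket's bottom with the collar 11 mm above the rim; fully home, the collar is 1 mm above the rim
- mid_drum_mid (a point): middle of a like drum of 38 mm diameter and the same height, in the rack; to be left alone
- fat_drum_mid (a point): middle of a like drum of 52 mm diameter and the same height, in the rack; to be left alone
- mallet_handle (a point): round carver's mallet of light wood, standing on its head with the handle up: head 52 mm in diameter and 55 mm tall, then a handle 26 mm in diameter to a total height of 140 mm. This point is on the handle's axis, 95 mm above the head's flat lower face, which does the tapping. About 280 g
- pad_top (a point): centre of the top of the round black rubber pad that the mallet stands on, 110 mm in diameter and 4 mm thick, fixed to the bench
- glue: bystander: white glue bottle 48 mm in diameter and 130 mm tall, origin under its centre; to be left alone
- jar: bystander: amber jar 64 mm in diameter and 75 mm tall, origin under its centre; to be left alone
- clamp: bystander: spool-shaped wooden clamp 32 mm in diameter and 68 mm tall, standing, origin under its centre; to be left alone
- maple: bystander: maple block 35 x 50 x 25 mm, origin under its centre; to be left alone
Not all that is in view belongs to the job. Leave any purple or red look-alike of the part that bears mallet_handle alone.

How it is judged:
By the outcome, as a careful person would: the job done as asked, in the order asked, and still so for the second after the job is handed in, with the robot touching nothing.
It also fails if it takes over 72 s, if anything falls off the work surface, if the arm or the gripper's body presses on something with over 40 N, if the wrist force passes 120 N, or if a joint passes its speed limit or range.

ROBOT

A 6-joint arm with a two-finger parallel gripper is mounted at the origin on the work surface. World frame = base frame: x ahead of the robot, y to its left, z up, the work surface at z = 0. Lengths are in m, angles in rad, forces in N, time in s.
With the tool pointing down it reaches from about 0.35 to 0.775 m from the base axis. Payload 5.5 kg.
Tool frame: the origin (TCP) lies at the very end of the fingers, on their centre line; the grasp point (between the pads) lies 19 mm behind it; x points along the fingers, y is the direction in which the jaws open and shut, and the axes are right-handed (so a half turn about x gives the same grasp; the last joint's range is limited). The gripper opens to 85 mm and grips with 20 to 120 N. Pads are 22 mm wide; open, the fingers measure 114 mm over their backs; the gripper's body (76 mm by 85 mm) begins 54 mm behind the grasp point. The pads swing forward as they close: fully open they stand 13 mm farther back than shut.
Start: joints at [-1.339, 0.313, 0.046, 1.304, 0, 1.431], TCP at [0.209, -0.536, 0.231] pointing down, gripper open.
Joint ranges: [-2.76, 2.76], [-0.86, 1.69], [-1.03, 1.26], [-2.2, 2.34], [-1.47, 1.5], [-3.14, 3.14]. Speed limits (rad/s): [2.57, 2.57, 3.14, 3.14, 3.14, 3.14].

INTERFACE

Orientations are given as a unit quaternion [w, x, y, z].
In Python, from workcell import readout, cams, env, finder gives the robot as it stands.
- The arm moves only by the tool drive_tool, never from a script. Its argument "moves" is a list that holds one entry, the list of rows, each a list of 7 numbers: the shift along the tool's x, y, z in m, then the turn, a rotation vector about the tool's x, y, z in rad, then the closure in counts, from 0 (fully open) to 255 (shut). A call has exactly 5 rows; each row is the pose to reach, as a shift and turn from the pose measured when the call began, along the tool's axes at that moment; what a row does not reach only later rows make up. A row lasts 1/8 s, in which the tool goes at most 62.5 mm and 10.7 degrees, less where a joint would pass 70% of its speed; a pose out of reach is approached as far as the arm can. A call with a gripper value outside its range is refused whole. The fingers move at their own pace and stop on an object; "squeeze" is the grip in N (left out, the last holds). Time passes only in rows, so rows that repeat a pose let the fingers close, or fill a call up. It gives the time, the measured TCP pose, the force and the opening at its end, in the units of the state.
- readout.get_state(): the state, without advancing time (a new reading comes with each control period).
- cams.read_camera(name): name is "side" or "top" or "wrist"; returns the picture (420x560x3 uint8, blue, green, red); there is no depth.
- cams.camera_params(name): a dict with "mtx" (3x3 intrinsics, pixels), "R" (3x3) and "t" (3): a world point X has camera coordinates R X + t; the wrist camera has in their place "mount" (4x4, takes a point from camera to tool coordinates, whose origin is the TCP and whose axes are the tool frame's). Camera axes: x right, y down, z forward; pixel columns grow to the right and rows downward; lengths in m; the calibration is good to about 2 mm. The wrist camera is an equidistant fisheye: a pixel r from the principal point sees the ray r / f radians off the axis. A picture is of the moment at which its call begins: read the wrist's pose just before it. camera_params takes no time and is no camera call.
- env.hand_in(): hands the job in, once; it reports no verdict.
Trained networks look in the newest picture that a camera, given by its name, has taken for a name from the list of things; names that differ only in an ending like _2 or _b are one class to them, and where a whole thing is asked for, a point or a joint stands for the part that bears it (a point fixed in the world has none). Each returns a list of dicts, best first, with "conf" (0 to 1); they miss things now and then, are a little off and sometimes report something else, mostly with a low value. They report only what shows in the picture. A call takes as long as a camera call. They do not tell look-alikes from the thing itself.
- finder.regions_of(camera, name): "pixels" (420x560 bool, what is visible of it) and "point" ([column, row] in pixels, amid what is visible of it).
The state is a dict: "clock": time; "joint_pos": joint angles; "qvel": joint speeds; "tau": joint torques, N m; "tcp_pos": TCP position; "orientation": TCP orientation; "wrist_force": force on the tool from outside, world axes, zero at the start; "ft_torque": the same for the moment, N m; "finger_gap": finger opening in m.
Only numpy, scipy, OpenCV 4.12 (cv2) and the standard library are available. Lean on these libraries where they do the work, as an engineer would, in place of code of your own. Each camera call takes 0.05 s, during which the arm holds its last target.

## Working session

There is one attempt and no reset: what is moved stays moved. The work goes in short steps, Python scripts to look and compute and a tool call to move; the robot and the scene stay as the last step left them, time stands still between calls to the robot, and variables do not carry over. Pictures are saved under pics/ and viewed, and the job is handed in when it is done.

Besides the shell and the picture viewer there is one more tool, called after ">>>" as name([rows], argument=value, ...), one row to a line, values as JSON. drive_tool: Moves the arm, as the interface text tells. Its arguments: {"type":"object","properties":{"moves":{"type":"array"},"squeeze":{"type":"number"}},"required":["moves"]}

```bash
ls; mkdir -p pics; python3 - <<'E'
from workcell import readout,cams
import cv2
s=readout.get_state();print(s)
for n in("side","top","wrist"):
    cv2.imwrite(f"pics/{n}0.png",cams.read_camera(n));print(n,cams.camera_params(n))
E
```

```text
pics
{'clock': 0.0, 'joint_pos': array([-1.33857929e+00,  3.13998600e-01,  4.49897332e-02,  1.30360013e+00,
        1.60310706e-05,  1.43122492e+00]), 'qvel': array([-5.08850947e-04,  1.43208228e-03,  1.64217980e-04, -4.19230879e-04,
       -3.96028620e-05,  3.21176857e-04]), 'tau': array([ 4.70056693e-04, -4.80625105e+01,  2.98533994e+01,  1.92688726e-02,
       -1.97024669e-04, -7.31907932e-06]), 'tcp_pos': array([ 0.20878079, -0.53521486,  0.23041429]), 'orientation': array([-0.1300508 , -0.6949    , -0.1313317 ,  0.69494803]), 'wrist_force': array([ 0.75924918,  0.87357411, -0.10631923]), 'ft_torque': array([-0.01552462, -0.00493571, -0.00078615]), 'finger_gap': 0.08528760457868184}
side {'mtx': array([[413.56683321,   0.        , 282.43601665],
       [  0.        , 413.56683321, 210.89218189],
       [  0.        ,   0.        ,   1.        ]]), 'R': array([[-0.94199375,  0.33555529, -0.00710096],
       [ 0.20877922,  0.56927146, -0.79519887],
       [-0.26279081, -0.7505549 , -0.60630713]]), 't': array([ 0.53727917, -0.01171461,  1.04746215])}
top {'mtx': array([[418.18992281
[... 158 characters left out ...]
8, -0.99977202, -0.01054268],
       [-0.99688659,  0.01932041, -0.07644501],
       [ 0.07663127,  0.00909043, -0.99701806]]), 't': array([-0.04498886,  0.54969696,  1.07720028])}
wrist {'mtx': array([[325.1922621 ,   0.        , 280.33237443],
       [  0.        , 325.1922621 , 201.60669765],
       [  0.        ,   0.        ,   1.        ]]), 'mount': array([[ 1.17462128e-03, -2.64770034e-01,  9.64310868e-01,
        -1.41883551e-01],
       [ 9.99999310e-01,  2.88088420e-04, -1.13899296e-03,
        -9.22435708e-04],
       [ 2.37644106e-05,  9.64311540e-01,  2.64770190e-01,
        -6.66317884e-02],
       [ 0.00000000e+00,  0.00000000e+00,  0.00000000e+00,
         1.00000000e+00]])}
```

View pics/side0.png

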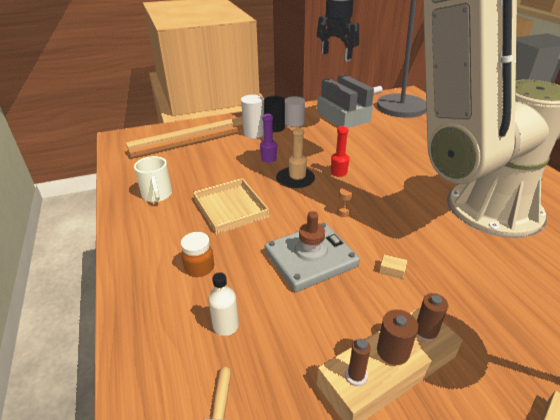

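View pics/top0.png

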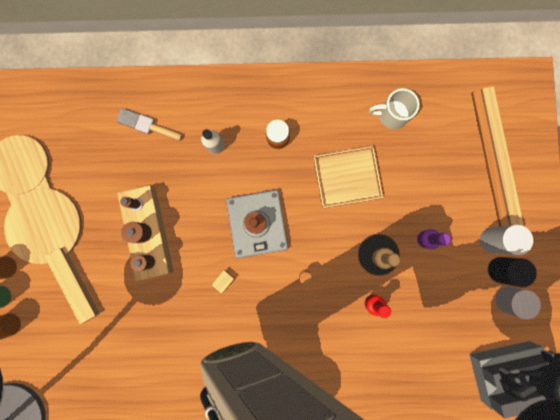

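View pics/wrist0.png

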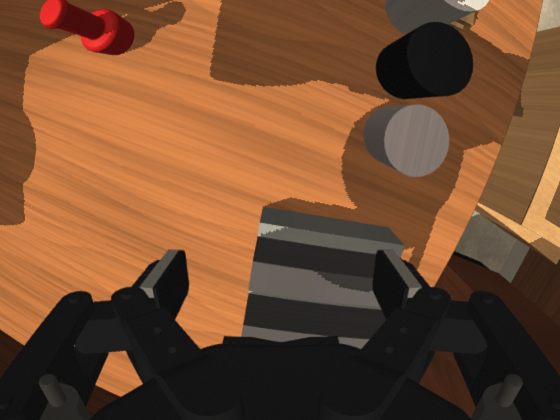

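```bash
cat > h.py <<'E'
import numpy as np,cv2
from workcell import readout,cams,env,finder
from scipy.spatial.transform import Rotation as Ro
def ray(cam,px):
    p=cams.camera_params(cam);d=np.linalg.inv(p['mtx'])@np.array([px[0],px[1],1.]);R=p['R'];return -R.T@p['t'],R.T@d
def onz(cam,px,z):
    o,d=ray(cam,px);return o+d*(z-o[2])/d[2]
def tri(a,b):
    (o1,d1),(o2,d2)=ray('side',a),ray('top',b)
    s=np.linalg.lstsq(np.c_[d1,-d2],o2-o1,rcond=None)[0]
    p,q=o1+d1*s[0],o2+d2*s[1];return (p+q)/2,np.linalg.norm(p-q)
def proj(cam,X):
    p=cams.camera_params(cam);c=p['R']@np.asarray(X)+p['t'];c=p['mtx']@c;return c[:2]/c[2]
def toolR():
    s=readout.get_state();w,x,y,z=s['orientation'];return s,Ro.from_quat([x,y,z,w])
def projw(X,s=None):
    if s is None: s,_=toolR()
    w,x,y,z=s['orientation'];R=Ro.from_quat([x,y,z,w])
    p=cams.camera_params('wrist');t=R.inv().apply(np.asarray(X)-s['tcp_pos'])
    M=np.linalg.inv(p['mount']);c=M[:3,:3]@t+M[:3,3]
    th=np.arctan2(np.hypot(c[0],c[1]),c[2]);r=th*p['mtx'][0,0];k=r/np.hypot(c[0],c[1])
    return np.array([c[0]*k+p['mtx'][0,2],c[1]*k+p['mtx'][1,2]])
def rayw(px,s):
    w,x,y,z=s['orientation'];R=Ro.from_quat([x,y,z,w]);p=cams.camera_params('wrist')
    u=np.array([px[0]-p['mtx'][0,2],px[1]-p['mtx'][1,2]]);r=np.linalg.norm(u);th=r/p['mtx'][0,0]
    c=np.r_[u/r*np.sin(th),np.cos(th)];m=p['mount']
    return s['tcp_pos']+R.apply(m[:3,3]),R.apply(m[:3,:3]@c)
def rvw(s=None):
    pass
def move(target,yaw):
    """tool pointing down, jaw axis y at world angle yaw; prints shift, turn in tool axes"""
    s,R=toolR()
    X=np.array([0,0,-1.]);best=None
    for a in(yaw,yaw+np.pi):
        Y=np.array([np.cos(a),np.sin(a),0]);T=Ro.from_matrix(np.c_[X,Y,np.cross(X,Y)])
        rv=(R.inv()*T).as_rotvec()
        if best is None or np.linalg.norm(rv)<np.linalg.norm(best):best=rv
    sh=R.inv().apply(np.asarray(target)-s['tcp_pos'])
    print('shift',sh.round(4),'turn',best.round(3),'rows',max(np.linalg.norm(sh)/.0625,np.degrees(np.linalg.norm(best))/10.7).round(1),'t',round(s['clock'],2),'F',s['wrist_force'].round(1),'gap',round(s['finger_gap'],4),'tcp',s['tcp_pos'].round(4))
E
python3 - <<'E'
from h import *
ov={c:cams.read_camera(c) for c in('side','top')}
import pickle
D={}
for c in ov:
  for n in['spindle_mouth','cap_knob','tray_in','rack','slim_drum_mid','mallet_handle','pad_top','mid_drum_mid','fat_drum_mid','slim_drum_tip','clamp']:
    r=finder.regions_of(c,n)
    D[c,n]=r
    for k in r[:3]:
        m=k['pixels'];ys,xs=np.where(m)
        print(c,n,round(k['conf'],2),np.round(k['point'],1),m.sum(),xs.min(),xs.max(),ys.min(),ys.max())
pickle.dump(D,open('D.pkl','wb'))
E
```

```text
side spindle_mouth 0.69 [306.6 257.5] 3409 266 358 223 290
side spindle_mouth 0.28 [359.9 359.8] 838 345 369 338 385
side cap_knob 0.8 [312.3 229.8] 572 299 324 212 244
side cap_knob 0.75 [379.1 375.3] 6024 317 462 308 419
side tray_in 0.91 [230.1 203.5] 2692 193 268 178 233
side rack 0.71 [377.8 377.5] 5865 317 460 308 419
side slim_drum_mid 0.87 [359.4 362.3] 905 344 370 338 385
side mallet_handle 0.91 [266.3 142.3] 641 260 277 114 162
side mallet_handle 0.6 [295.5 157. ] 608 290 306 128 178
side pad_top 0.62 [294.9 179.2] 443 277 313 168 187
side pad_top 0.45 [342.8 197.1] 316 337 351 187 216
side mid_drum_mid 0.69 [361.6 361.1] 876 345 370 338 385
side mid_drum_mid 0.65 [429.1 314.1] 1078 416 447 293 339
side mid_drum_mid 0.43 [311.8 230.9] 676 299 325 211 245
side fat_drum_mid 0.84 [400.1 335.8] 1783 377 417 308 364
side slim_drum_tip 0.76 [359.4 360.5] 834 346 370 338 385
top spindle_mouth 0.68 [264.8 229.8] 2880 226 287 190 257
top spindle_mouth 0.27 [277.  136.1] 591 265 290 120 149
top cap_knob 0.67 [255.4 220.2] 378 244 265 212 233
top tray_in 0.83 [347.5 176.7] 3264 313 382 146 208
top rack 0.86 [150.8 228.7] 2573 117 171 186 281
top mallet_handle 0.88 [386.7 260.1] 446 372 400 249 268
top mallet_handle 0.75 [379.1 302.5] 460 364 390 295 317
top mallet_handle 0.7 [432.1 236.9] 521 417 450 229 249
top pad_top 0.64 [376.7 247.9] 933 358 398 235 275
top mid_drum_mid 0.91 [143.3 261.9] 317 131 154 255 271
top mid_drum_mid 0.5 [152.5 231.1] 2489 118 173 185 280
top mid_drum_mid 0.31 [129.6 200.9] 239 120 142 197 210
top fat_drum_mid 0.61 [137.  233.5] 597 121 151 221 244
top slim_drum_tip 0.78 [133.3 198.5] 241 120 142 197 211
top clamp 0.54 [304.  275.7] 158 299 312 270 285
```

```bash
python3 - <<'E'
import cv2
a=cv2.imread('pics/side0.png');b=cv2.imread('pics/top0.png')
cv2.imwrite('pics/z1.png',cv2.resize(a[200:400,250:480],None,fx=3,fy=3,interpolation=2))
cv2.imwrite('pics/z2.png',cv2.resize(b[120:300,100:400],None,fx=2.66,fy=2.66,interpolation=2))
E
```

```text
(no output)
```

View pics/z1.png

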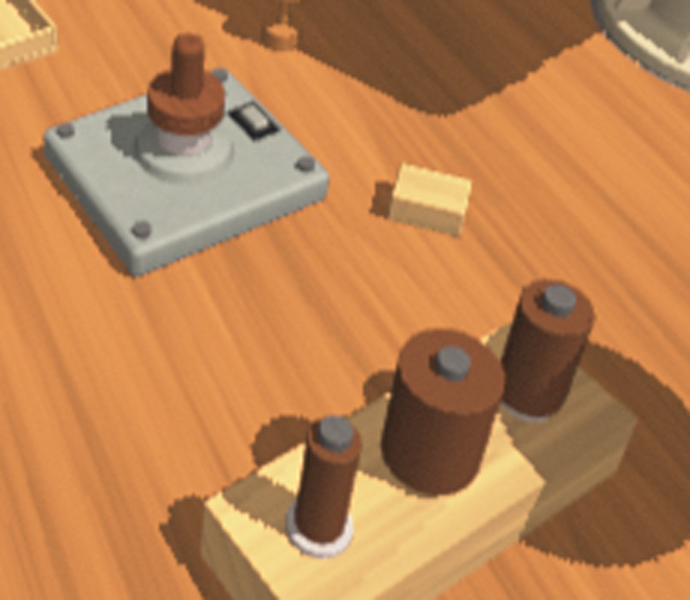

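View pics/z2.png

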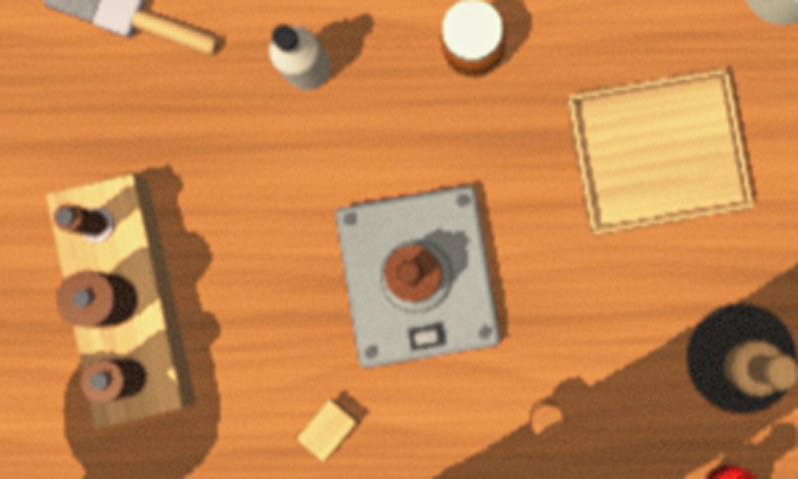

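```bash
python3 - <<'E'
from h import *
S=lambda u,v:(250+u/3-.3,200+v/3-.3)
T=lambda u,v:(100+u/2.66-.3,120+v/2.66-.3)
for n,a,b,z in[('knobtop',S(188,42),T(410,266),.127),('slim stubtop',S(335,428),T(67,212),.134),('fat',S(452,356),T(82,297),.134),('mid',S(559,294),T(100,380),.134),('malletTop',(296.5,131),(391,260),.144)]:
    print(n,tri(a,b),onz('side',a,z).round(4),onz('top',b,z).round(4))
for c in['tray']:
    print([onz('top',T(*p),.025)[:2].round(3) for p in[(570,95),(729,68),(752,206),(596,232)]])
print('rack',[onz('top',T(*p),.05)[:2].round(3) for p in[(48,193),(134,174),(191,405),(97,428)]])
print('sander',[onz('top',T(*p),.028)[:2].round(3) for p in[(338,210),(473,186),(499,342),(362,366)]])
print('pad', onz('top',(379,255),.004), 'malletHead side')
print('collar',onz('side',S(320,530),.056),onz('top',T(93,222),.056))
print('clamp',onz('top',(305,276),.06),'glue',onz('top',(207,133),.13))
E
python3 -c "
import cv2
a=cv2.imread('pics/side0.png');b=cv2.imread('pics/top0.png')
cv2.imwrite('pics/z3.png',cv2.resize(a[100:240,180:380],None,fx=4,fy=4,interpolation=2))
cv2.imwrite('pics/z4.png',cv2.resize(b[210:330,280:460],None,fx=4,fy=4,interpolation=2))"
```

```text
knobtop (array([0.51467077, 0.01573029, 0.12484348]), np.float64(0.005659958609611052)) [0.5133 0.0195 0.127 ] [0.5171 0.0144 0.127 ]
slim stubtop (array([0.56888018, 0.32008021, 0.13337065]), np.float64(0.004404119524139095)) [0.5671 0.3214 0.134 ] [0.5707 0.3187 0.134 ]
fat (array([0.49447013, 0.30455101, 0.13468538]), np.float64(0.000845149638822097)) [0.4937 0.3043 0.134 ] [0.4948 0.3046 0.134 ]
mid (array([0.42096941, 0.28856225, 0.13367536]), np.float64(0.0014836122763223817)) [0.4205 0.2891 0.134 ] [0.4216 0.288  0.134 ]
malletTop (array([ 0.41942885, -0.3037574 ,  0.14015158]), np.float64(0.005052925624775537)) [ 0.4245 -0.2978  0.144 ] [ 0.4173 -0.3018  0.144 ]
[array([ 0.689, -0.139]), array([ 0.713, -0.297]), array([ 0.575, -0.315]), array([ 0.552, -0.161])]
rack [array([0.599, 0.37 ]), array([0.615, 0.287]), array([0.393, 0.231]), array([0.373, 0.321])]
sander [array([0.579, 0.093]), array([ 0.6  , -0.041]), array([ 0.447, -0.063]), array([0.426, 0.07 ])]
pad [ 0.42415089 -0.30481281  0.004     ] malletHead side
collar [0.56842314 0.32581658 0.056     ] [0.56899428 0.32404672 0.056     ]
clamp [ 0.37736922 -0.10635977  0.06      ] glue [0.72755837 0.12394232 0.13      ]
```

View pics/z3.png

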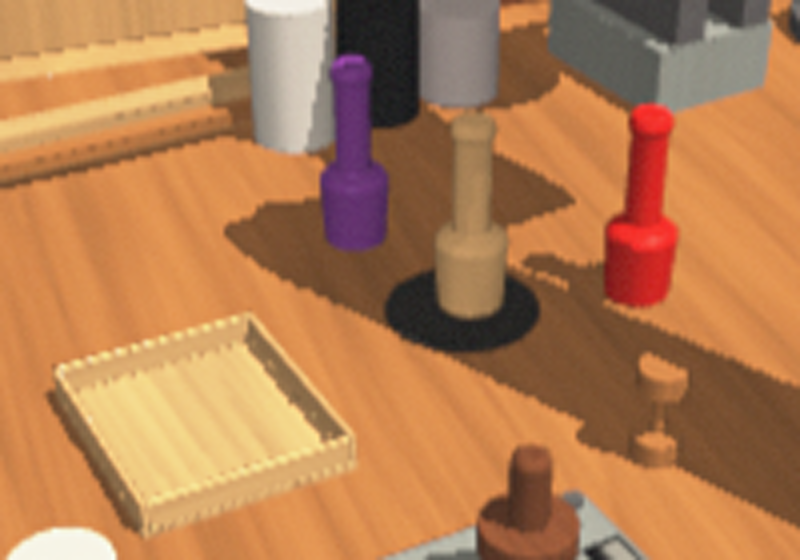

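View pics/z4.png

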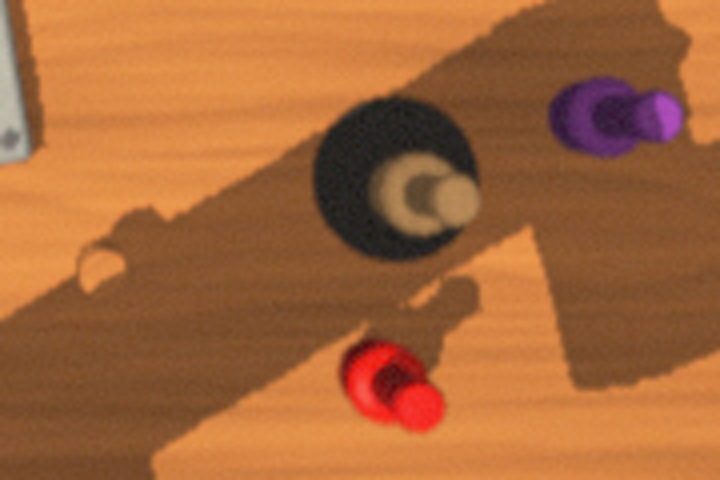

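```bash
python3 - <<'E'
from h import *
s,R=toolR();print(R.as_matrix().round(3))
move([.515,.016,.2],1.776);move([.515,.016,.2],1.3)
E
```

```text
[[ 0.     0.363 -0.932]
 [-0.    -0.932 -0.363]
 [-1.     0.     0.   ]]
shift [ 0.0313 -0.4028 -0.4857] turn [ 0.167  0.    -0.   ] rows 10.1 t 1.35 F [ 0.  -0.2 -0.4] gap 0.0854 tcp [ 0.2089 -0.5358  0.2313]
shift [ 0.0313 -0.4028 -0.4857] turn [ 0.643  0.    -0.   ] rows 10.1 t 1.35 F [ 0.  -0.2 -0.4] gap 0.0854 tcp [ 0.2089 -0.5358  0.2313]
```

>>> drive_tool([
  [[0.015,-0.2,-0.24,0.08,0,0,0],[0.015,-0.2,-0.24,0.08,0,0,0],[0.015,-0.2,-0.24,0.08,0,0,0],[0.02,-0.25,-0.3,0.1,0,0,0],[0.02,-0.25,-0.3,0.1,0,0,0]],
], squeeze=40)

```text
clock: 1.98
tcp_pos: [0.3604, -0.2609, 0.2157]
orientation: [0.096, 0.701, 0.095, -0.7]
wrist_force: [1.4, -0.2, -0.0]
finger_gap: 0.0858
```

```bash
python3 - <<'E'
from h import *
move([.515,.016,.2],1.776)
E
```

```text
shift [ 0.0157 -0.2254 -0.2231] turn [ 0.066 -0.001 -0.001] rows 5.1 t 1.98 F [ 1.4 -0.2 -0. ] gap 0.0858 tcp [ 0.3604 -0.2609  0.2157]
```

>>> drive_tool([
  [[0.016,-0.225,-0.223,0.066,0,0,0],[0.016,-0.225,-0.223,0.066,0,0,0],[0.016,-0.225,-0.223,0.066,0,0,0],[0.016,-0.225,-0.223,0.066,0,0,0],[0.016,-0.225,-0.223,0.066,0,0,0]],
])

```text
clock: 2.6
tcp_pos: [0.5128, 0.0119, 0.2002]
orientation: [0.073, 0.704, 0.072, -0.703]
wrist_force: [0.9, -0.5, 0.6]
finger_gap: 0.0855
```

```bash
python3 - <<'E'
from h import *
s,_=toolR()
im=cams.read_camera('wrist')
for z in(.083,.127):
  u=projw([.515,.016,z],s);print(u);cv2.circle(im,tuple(int(v) for v in u),3,(0,255,0),-1)
cv2.imwrite('pics/w1.png',im)
move([.515,.016,.2],1.776);
E
```

```text
[277.22324153 192.82284618]
[276.65582479 207.957018  ]
shift [-0.0004  0.0018  0.001 ] turn [ 0.006 -0.005  0.002] rows 0.0 t 2.65 F [3.1 3.3 0.3] gap 0.0857 tcp [0.5156 0.018  0.1996]
```

View pics/w1.png

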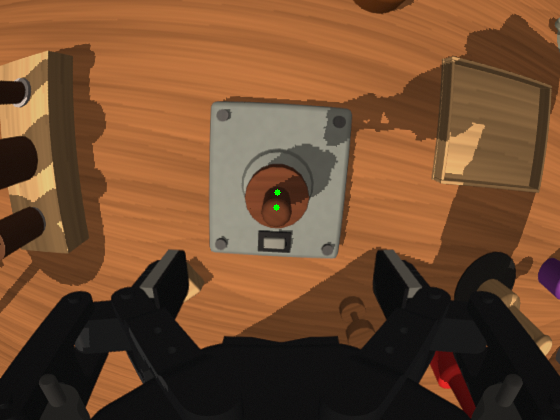

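```bash
python3 - <<'E'
from h import *
s,_=toolR()
im=cams.read_camera('wrist')
P=[.515,.016]
for z in(.083,.127):
  t=np.linspace(0,2*np.pi,60);r=.027 if z<.1 else .011
  pts=np.array([projw([P[0]+r*np.cos(a),P[1]+r*np.sin(a),z],s) for a in t]);cv2.polylines(im,[(pts*16).astype(int)],True,(0,255,0),1,shift=4)
cv2.imwrite('pics/w2.png',cv2.resize(im[130:270,190:370],None,fx=4,fy=4,interpolation=2))
move([.515,.016,.2],1.776);
E
```

```text
shift [-0.0004 -0.0007 -0.0013] turn [ 0.007 -0.002  0.   ] rows 0.0 t 2.7 F [ 0.4 -0.8  0. ] gap 0.0854 tcp [0.5138 0.015  0.1996]
```

View pics/w2.png

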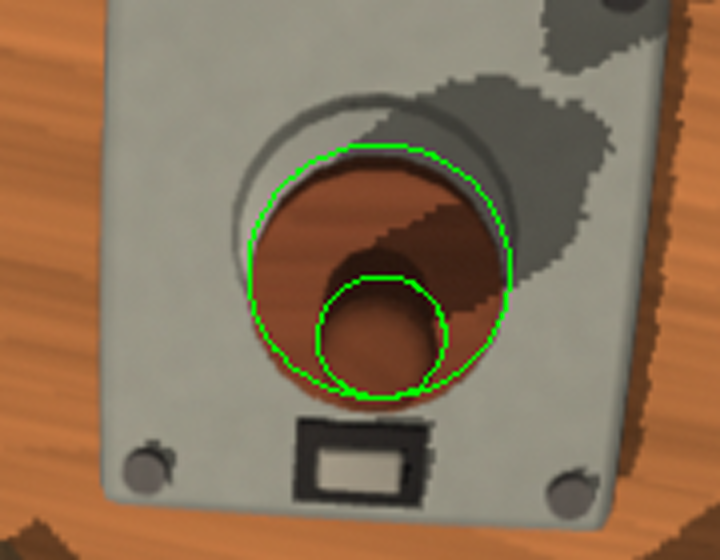

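>>> drive_tool([
  [[0.06,-0.0015,0,0,0,0,0],[0.095,-0.0015,0,0,0,0,0],[0.109,-0.0015,0,0,0,0,0],[0.109,-0.0015,0,0,0,0,160],[0.109,-0.0015,0,0,0,0,255]],
], squeeze=40)

```text
clock: 3.32
tcp_pos: [0.515, 0.016, 0.0922]
orientation: [0.075, 0.705, 0.075, -0.701]
wrist_force: [0.1, 0.4, 0.2]
finger_gap: 0.0519
```

>>> drive_tool([
  [[0,0,0,0,0,0,255],[0,0,0,0,0,0,255],[0,0,0,0,0,0,255],[0,0,0,0,0,0,255],[0,0,0,0,0,0,255]],
])

```text
clock: 3.95
tcp_pos: [0.5163, 0.0157, 0.0939]
orientation: [0.075, 0.706, 0.074, -0.7]
wrist_force: [-0.4, -0.4, 7.2]
finger_gap: 0.021
```

>>> drive_tool([
  [[-0.02,0,0,0,0,0,255],[-0.06,0,0,0,0,0,255],[-0.09,0,0,0,0,0,255],[-0.09,0.06,0,0,0,0,255],[-0.09,0.11,0,0,0,0,255]],
])

```text
clock: 4.58
tcp_pos: [0.5397, -0.0929, 0.1855]
orientation: [0.076, 0.707, 0.074, -0.699]
wrist_force: [0.5, -0.1, 0.1]
finger_gap: 0.0207
```

```bash
python3 - <<'E'
from h import *
im=cams.read_camera('wrist');cv2.imwrite('pics/w3.png',im)
cv2.imwrite('pics/s3.png',cams.read_camera('side')[100:330,150:450])
move([.632,-.228,.10],1.776);
E
```

```text
shift [ 0.086   0.1475 -0.0618] turn [ 0.002 -0.01  -0.005] rows 2.9 t 4.67 F [-0.3 -0.  -1. ] gap 0.0206 tcp [ 0.5403 -0.0962  0.1847]
```

View pics/w3.png

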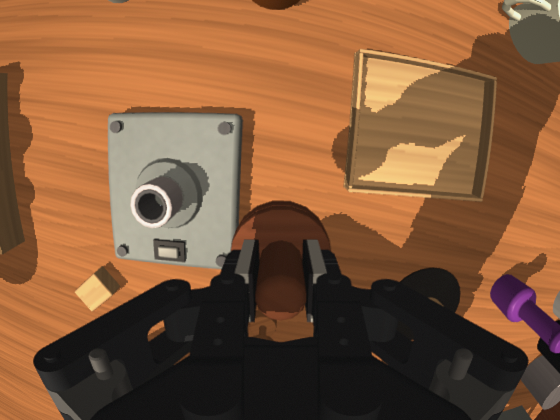

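View pics/s3.png

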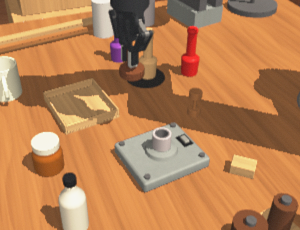

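>>> drive_tool([
  [[0.02,0.055,-0.022,0,0,0,255],[0.04,0.11,-0.045,0,0,0,255],[0.06,0.147,-0.062,0,-0.01,-0.005,255],[0.09,0.147,-0.062,0,-0.01,-0.005,255],[0.115,0.147,-0.062,0,-0.01,-0.005,255]],
])

```text
clock: 5.3
tcp_pos: [0.6322, -0.2275, 0.0693]
orientation: [-0.072, -0.703, -0.073, 0.704]
wrist_force: [0.1, -0.2, -0.7]
finger_gap: 0.0207
```

```bash
python3 - <<'E'
from h import *
from h import *
move([.632,-.228,.036],1.776);
im=cams.read_camera('top');cv2.imwrite('pics/t4.png',im[50:300,200:480])
b=cams.read_camera('side')
cv2.imwrite('pics/s4.png',cv2.resize(b[130:300,150:380],None,fx=3,fy=3,interpolation=2))
E
```

```text
shift [0.0333 0.0005 0.0002] turn [0.001 0.001 0.002] rows 0.5 t 5.3 F [ 0.1 -0.2 -0.7] gap 0.0207 tcp [ 0.6322 -0.2275  0.0693]
```

View pics/s4.png

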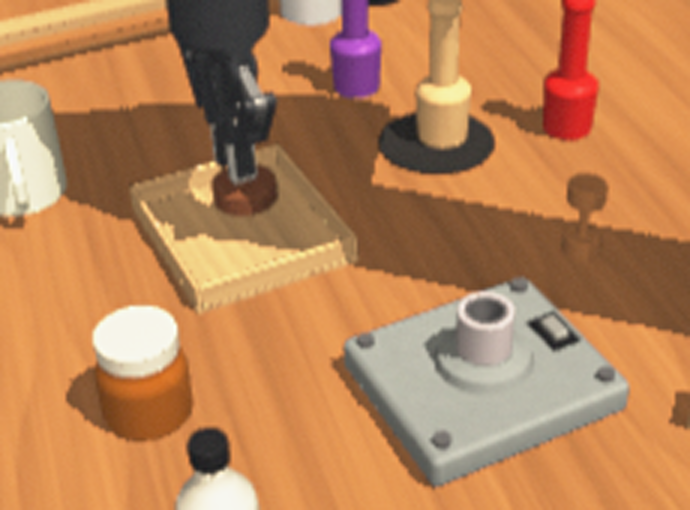

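>>> drive_tool([
  [[0.015,0,0,0,0,0,255],[0.025,0,0,0,0,0,255],[0.031,0,0,0,0,0,255],[0.033,0,0,0,0,0,255],[0.034,0,0,0,0,0,255]],
])

```text
clock: 6.02
tcp_pos: [0.6301, -0.226, 0.0337]
orientation: [-0.072, -0.701, -0.074, 0.705]
wrist_force: [0.4, -0.3, -0.5]
finger_gap: 0.0208
```

>>> drive_tool([
  [[0.002,0,0,0,0,0,255],[0.003,0,0,0,0,0,200],[0.003,0,0,0,0,0,100],[0.003,0,0,0,0,0,0],[0.003,0,0,0,0,0,0]],
])

```text
clock: 6.65
tcp_pos: [0.6301, -0.2261, 0.0306]
orientation: [-0.072, -0.701, -0.074, 0.705]
wrist_force: [-0.1, -0.1, 0.1]
finger_gap: 0.074
```

>>> drive_tool([
  [[-0.03,0,0,0,0,0,0],[-0.09,0,0,0,0,0,0],[-0.15,0,0,0,0,0,0],[-0.18,-0.04,0,0,0,0,0],[-0.18,-0.1,0,0,0,0,0]],
])

```text
clock: 7.28
tcp_pos: [0.6126, -0.13, 0.2143]
orientation: [0.072, 0.704, 0.072, -0.703]
wrist_force: [0.8, 0.7, -0.6]
finger_gap: 0.085
```

```bash
python3 - <<'E'
from h import *
im=cams.read_camera('wrist');cv2.imwrite('pics/w5.png',im)
b=cams.read_camera('side')
cv2.imwrite('pics/s5.png',cv2.resize(b[130:300,150:380],None,fx=3,fy=3,interpolation=2))
cv2.imwrite('pics/s5f.png',b)
move([.569,.321,.215],1.776)
E
```

```text
shift [-3.000e-04 -4.434e-01 -5.400e-02] turn [0.007 0.005 0.006] rows 7.1 t 7.38 F [0.1 0.5 0.1] gap 0.0853 tcp [ 0.6095 -0.1238  0.2123]
```

View pics/s5.png

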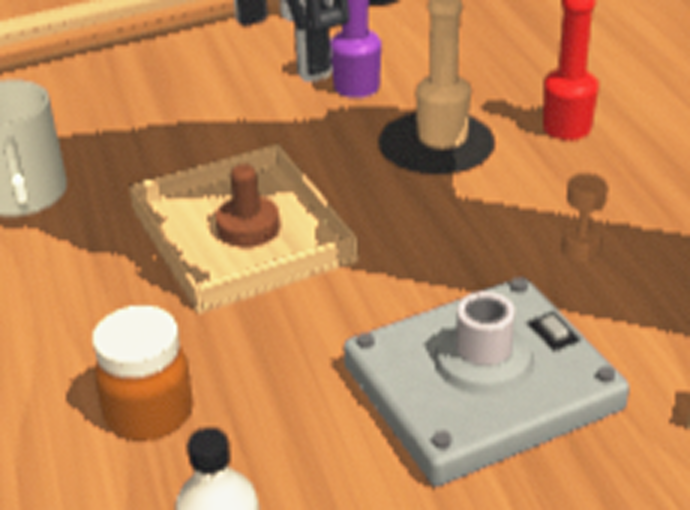

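View pics/w5.png

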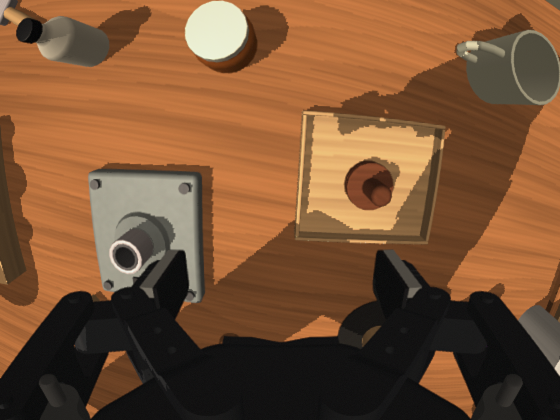

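>>> drive_tool([
  [[0,-0.06,0.015,0,0,0,0],[0,-0.12,0.03,0,0,0,0],[0,-0.15,0.045,0.007,0.005,0.006,0],[0,-0.15,0.06,0.007,0.005,0.006,0],[0,-0.15,0.06,0.007,0.005,0.006,0]],
])

```text
clock: 8.0
tcp_pos: [0.5189, 0.0096, 0.2135]
orientation: [0.072, 0.704, 0.072, -0.703]
wrist_force: [0.3, -0.4, -0.2]
finger_gap: 0.0854
```

```bash
python3 - <<'E'
from h import *
s,_=toolR()
im=cams.read_camera('wrist');cv2.imwrite('pics/w6r.png',im)
print(s['qvel'].round(3))
P=onz('side',(312.1,233.2),.075);print(P, onz('side',(311.8,234),.075))
P=[.513,.0165]
for z,r in((.075,.02),(.075,.012),(.028,.028)):
  t=np.linspace(0,2*np.pi,60)
  pts=np.array([projw([P[0]+r*np.cos(a),P[1]+r*np.sin(a),z],s) for a in t]);cv2.polylines(im,[(pts*16).astype(int)],True,(0,255,0),1,shift=4)
c=projw([P[0],P[1],.05],s).astype(int);print(c)
x0,y0=max(c[0]-70,0),max(c[1]-60,0)
cv2.imwrite('pics/w6.png',cv2.resize(im[y0:y0+120,x0:x0+140],None,fx=5,fy=5,interpolation=2))
move([.569,.321,.215],1.776)
E
```

```text
[-0.017  0.025  0.034 -0.011  0.005  0.006]
[0.51144683 0.01865117 0.075     ] [0.51301384 0.02077975 0.075     ]
[273 188]
shift [-0.0015 -0.2953 -0.1114] turn [-0.001 -0.001 -0.001] rows 5.1 t 8.05 F [-0.3  0.9  0.7] gap 0.0855 tcp [0.5197 0.0092 0.2136]
```

View pics/w6.png

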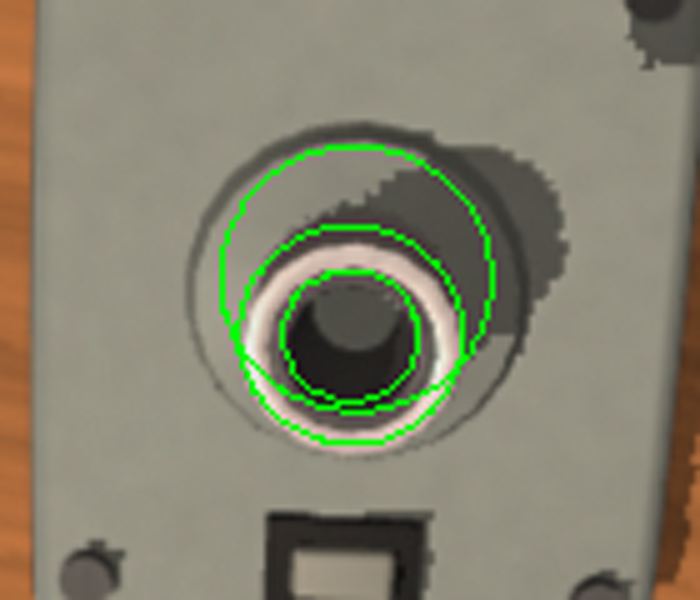

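>>> drive_tool([
  [[0,-0.06,-0.022,0,0,0,0],[0,-0.12,-0.045,0,0,0,0],[0,-0.18,-0.068,0,0,0,0],[0,-0.24,-0.09,0,0,0,0],[0,-0.295,-0.111,0,0,0,0]],
])

```text
clock: 8.68
tcp_pos: [0.5802, 0.2563, 0.2127]
orientation: [-0.086, -0.699, -0.108, 0.702]
wrist_force: [0.2, -0.4, -0.1]
finger_gap: 0.0856
```

>>> drive_tool([
  [[0,-0.001,0,0,0,0,0],[0,-0.001,0,0,0,0,0],[0,-0.001,0,0,0,0,0],[0,-0.001,0,0,0,0,0],[0,-0.001,0,0,0,0,0]],
])

```text
clock: 9.3
tcp_pos: [0.58, 0.2565, 0.2131]
orientation: [-0.086, -0.699, -0.108, 0.702]
wrist_force: [-1.1, 0.7, -0.2]
finger_gap: 0.0855
```

```bash
python3 - <<'E'
from h import *
s,_=toolR()
im=cams.read_camera('wrist');cv2.imwrite('pics/w7r.png',im)
print(s['qvel'].round(3))
P=[.569,.321]
for z,r in((.134,.008),(.126,.013),(.056,.017)):
  t=np.linspace(0,2*np.pi,60)
  pts=np.array([projw([P[0]+r*np.cos(a),P[1]+r*np.sin(a),z],s) for a in t]);cv2.polylines(im,[(pts*16).astype(int)],True,(0,255,0),1,shift=4)
c=projw([P[0],P[1],.09],s).astype(int);print(c)
cv2.imwrite('pics/w7f.png',im)
x0,y0=max(c[0]-70,0),max(c[1]-60,0)
cv2.imwrite('pics/w7.png',cv2.resize(im[y0:y0+120,x0:x0+140],None,fx=5,fy=5,interpolation=2))
move([.569,.321,.215],1.776)
E
```

```text
[ 0.005  0.002  0.003 -0.001 -0.     0.001]
[210 186]
shift [ 0.0002 -0.065  -0.0069] turn [0.071 0.    0.032] rows 1.0 t 9.35 F [-0.   0.3 -1. ] gap 0.0859 tcp [0.58   0.2566 0.2131]
```

View pics/w7.png

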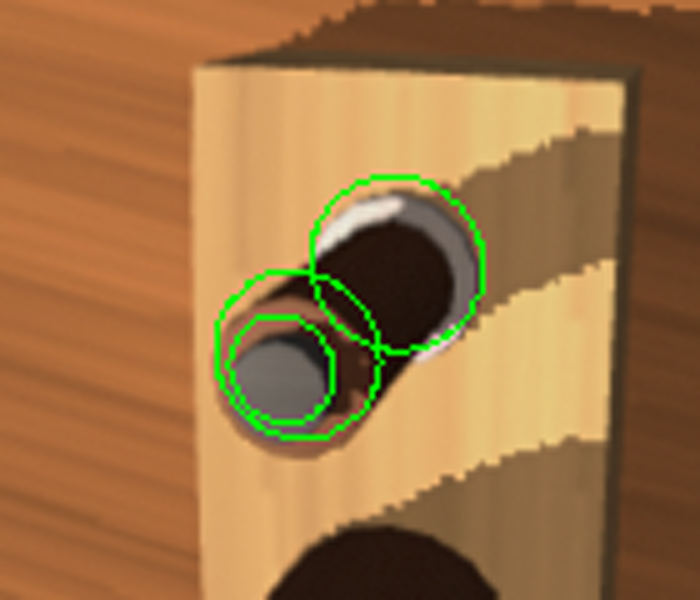

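View pics/w7f.png

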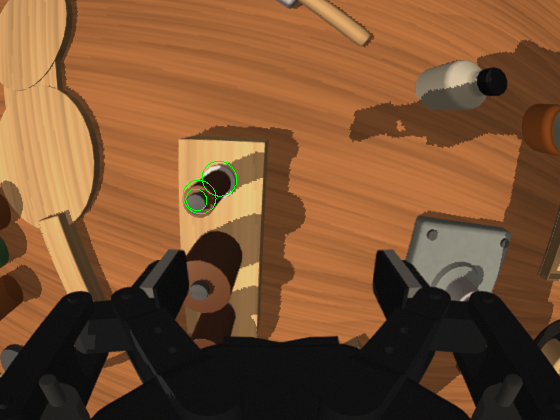

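```bash
python3 - <<'E'
from h import *
print(readout.get_state()['joint_pos'].round(3))
move([.567,.3205,.215],1.776)
E
```

```text
[0.275 0.433 0.176 1.313 0.032 3.141]
shift [ 0.0002 -0.0651 -0.0049] turn [0.071 0.    0.032] rows 1.0 t 9.35 F [-0.   0.3 -1. ] gap 0.0859 tcp [0.58   0.2566 0.2131]
```

>>> drive_tool([
  [[0,0,0,-0.18,0,0.006,0],[0,-0.02,0,-0.36,0,0.012,0],[0,-0.04,0,-0.54,0,0.02,0],[0,-0.06,0,-0.72,0,0.02,0],[0,-0.065,-0.005,-0.9,0,0.02,0]],
])

```text
clock: 9.98
tcp_pos: [0.5664, 0.3217, 0.2155]
orientation: [0.39, 0.592, 0.398, -0.582]
wrist_force: [0.1, -0.5, 0.3]
finger_gap: 0.0856
```

>>> drive_tool([
  [[0,0,0,-0.18,0,0,0],[0,0,0,-0.36,0,0,0],[0,0,0,-0.54,0,0,0],[0,0,0,-0.72,0,0,0],[0,0,0,-0.9,0,0,0]],
])

```text
clock: 10.6
tcp_pos: [0.5663, 0.3216, 0.2157]
orientation: [0.61, 0.361, 0.613, -0.349]
wrist_force: [0.3, 0.0, -0.8]
finger_gap: 0.0853
```

>>> drive_tool([
  [[0,0,0,-0.18,0,0,0],[0,0,0,-0.36,0,0,0],[0,0,0,-0.54,0,0,0],[0,0,0,-0.72,0,0,0],[0,0,0,-0.9,0,0,0]],
])

```text
clock: 11.22
tcp_pos: [0.5662, 0.3216, 0.2158]
orientation: [0.707, 0.058, 0.704, -0.046]
wrist_force: [-0.7, -0.4, -0.5]
finger_gap: 0.0853
```

```bash
python3 - <<'E'
from h import *
print(readout.get_state()['joint_pos'].round(3))
move([.567,.3205,.215],1.776)
E
```

```text
[0.387 0.459 0.223 1.324 0.014 0.534]
shift [ 0.0008 -0.001   0.0009] turn [-0.352  0.006 -0.017] rows 1.9 t 11.22 F [-0.7 -0.4 -0.5] gap 0.0853 tcp [0.5662 0.3216 0.2158]
```

>>> drive_tool([
  [[0,-0.001,0.001,-0.175,0,-0.01,0],[0,-0.001,0.001,-0.35,0.006,-0.017,0],[0,-0.001,0.001,-0.352,0.006,-0.017,0],[0,-0.001,0.001,-0.352,0.006,-0.017,0],[0,-0.001,0.001,-0.352,0.006,-0.017,0]],
])

```text
clock: 11.85
tcp_pos: [0.567, 0.3204, 0.2159]
orientation: [0.703, -0.072, 0.703, 0.072]
wrist_force: [-0.1, 0.8, 0.0]
finger_gap: 0.0855
```

```bash
cat >> h.py <<'E'
def circ(im,P,zr,s,name,zc,f=5):
    for z,r in zr:
        t=np.linspace(0,2*np.pi,60)
        pts=np.array([projw([P[0]+r*np.cos(a),P[1]+r*np.sin(a),z],s) for a in t]);cv2.polylines(im,[(pts*16).astype(int)],True,(0,255,0),1,shift=4)
    c=projw([P[0],P[1],zc],s).astype(int);x0,y0=max(c[0]-70,0),max(c[1]-60,0)
    cv2.imwrite(name,cv2.resize(im[y0:y0+120,x0:x0+140],None,fx=f,fy=f,interpolation=2))
E
python3 - <<'E'
from h import *
s,R=toolR();print(s['joint_pos'].round(3),R.as_matrix().round(3))
im=cams.read_camera('wrist');cv2.imwrite('pics/w8r.png',im)
circ(im,[.567,.3205],((.134,.008),(.126,.013),(.056,.017)),s,'pics/w8.png',.09)
move([.567,.3205,.215],1.776)
E
```

```text
[ 0.391  0.47   0.241  1.342 -0.     0.187] [[-0.    -0.203  0.979]
 [-0.     0.979  0.203]
 [-1.    -0.    -0.   ]]
shift [ 0.0009  0.0001 -0.    ] turn [-0.001 -0.     0.   ] rows 0.0 t 11.9 F [-0.2 -0.2 -1. ] gap 0.0858 tcp [0.567  0.3204 0.2159]
```

View pics/w8.png

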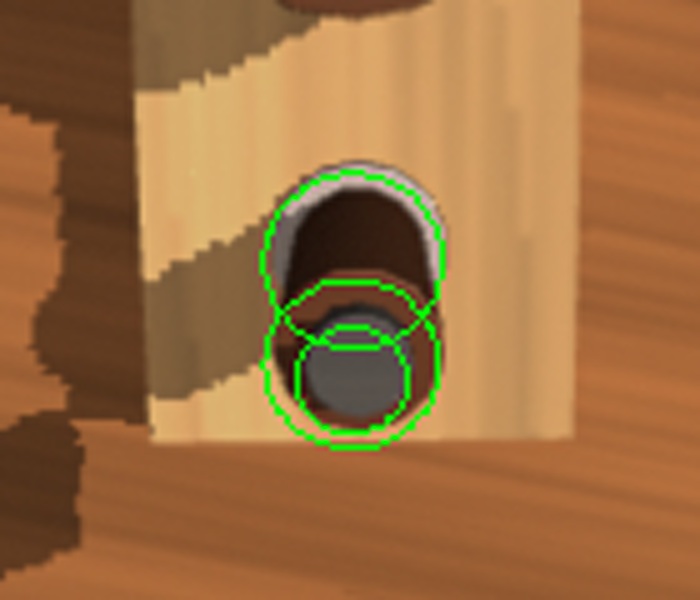

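View pics/w8r.png

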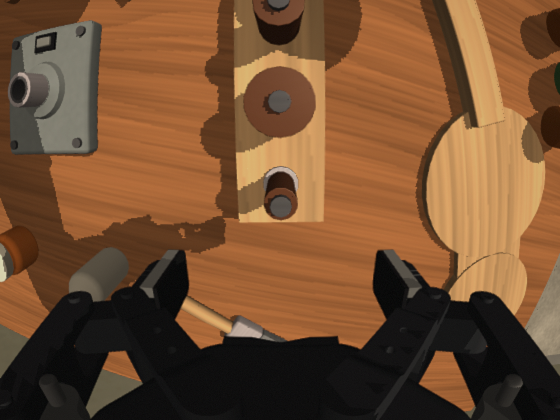

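>>> drive_tool([
  [[0.05,0.001,-0.001,0,0,0,0],[0.1,0.001,-0.001,0,0,0,0],[0.128,0.001,-0.001,0,0,0,0],[0.136,0.001,-0.001,0,0,0,0],[0.136,0.001,-0.001,0,0,0,150]],
], squeeze=60)

```text
clock: 12.52
tcp_pos: [0.566, 0.3212, 0.0802]
orientation: [0.703, -0.072, 0.703, 0.072]
wrist_force: [0.2, 1.0, 0.3]
finger_gap: 0.0695
```

>>> drive_tool([
  [[0,0,0,0,0,0,150],[0,0,0,0,0,0,255],[0,0,0,0,0,0,255],[0,0,0,0,0,0,255],[0,0,0,0,0,0,255]],
])

```text
clock: 13.15
tcp_pos: [0.567, 0.3215, 0.0817]
orientation: [0.704, -0.072, 0.703, 0.072]
wrist_force: [-1.4, -0.7, 6.7]
finger_gap: 0.0244
```

>>> drive_tool([
  [[-0.015,0,0,0,0,0,255],[-0.05,0,0,0,0,0,255],[-0.1,0,0,0,0,0,255],[-0.14,0,0,0,0,0,255],[-0.14,-0.02,0,0,0,0,255]],
])

```text
clock: 13.78
tcp_pos: [0.5723, 0.3033, 0.2264]
orientation: [0.707, -0.072, 0.7, 0.074]
wrist_force: [0.9, -0.0, -1.8]
finger_gap: 0.0246
```

```bash
python3 - <<'E'
from h import *
cv2.imwrite('pics/w9.png',cams.read_camera('wrist'))
move([.511,.0165,.222],1.776)
print(readout.get_state()['wrist_force'])
E
```

```text
shift [ 0.0013 -0.265  -0.1169] turn [-0.002  0.006  0.001] rows 4.6 t 13.82 F [ 0.7 -1.4 -2.7] gap 0.0246 tcp [0.572  0.2996 0.2238]
[ 0.68939366 -1.39914507 -2.67329446]
```

View pics/w9.png

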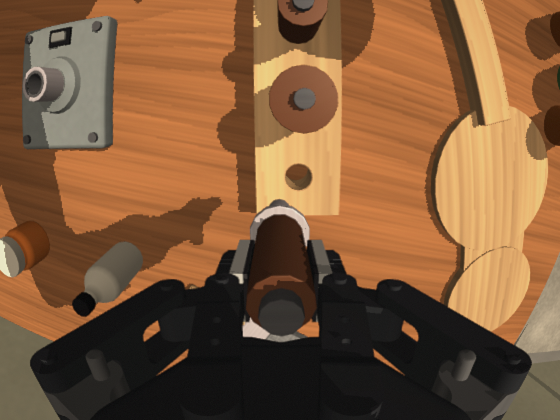

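>>> drive_tool([
  [[0,-0.055,-0.024,0,0.003,0,255],[0,-0.11,-0.048,0,0.006,0,255],[0,-0.165,-0.072,0,0.006,0,255],[0,-0.22,-0.097,0,0.006,0,255],[0.001,-0.265,-0.117,0,0.006,0,255]],
])

```text
clock: 14.45
tcp_pos: [0.5088, 0.0141, 0.2206]
orientation: [0.702, -0.071, 0.705, 0.071]
wrist_force: [-0.1, -1.2, -2.1]
finger_gap: 0.0246
```

>>> drive_tool([
  [[0.015,0,0,0,0,0,255],[0.02,0,0,0,0,0,255],[0.02,0,0,0,0,0,255],[0.02,0,0,0,0,0,255],[0.02,0,0,0,0,0,255]],
])

```text
clock: 15.08
tcp_pos: [0.5091, 0.0149, 0.2009]
orientation: [0.703, -0.072, 0.704, 0.071]
wrist_force: [-0.1, -0.2, -2.7]
finger_gap: 0.0248
```

```bash
python3 - <<'E'
from h import *
s,_=toolR()
im=cams.read_camera('wrist');cv2.imwrite('pics/w10r.png',im)
b=cams.read_camera('side');cv2.imwrite('pics/s10.png',cv2.resize(b[130:300,220:410],None,fx=4,fy=4,interpolation=2))
t=cams.read_camera('top');cv2.imwrite('pics/t10.png',cv2.resize(t[150:290,180:340],None,fx=4,fy=4,interpolation=2))
circ(im,[.5115,.0165],((.075,.02),(.075,.012)),s,'pics/w10.png',.09)
move([.511,.0165,.22],1.776)
E
```

```text
shift [-0.0191  0.0015  0.0023] turn [-0.003 -0.003  0.001] rows 0.3 t 15.22 F [ 0.9 -0.3 -2.4] gap 0.0244 tcp [0.509  0.0145 0.2009]
```

View pics/w10.png

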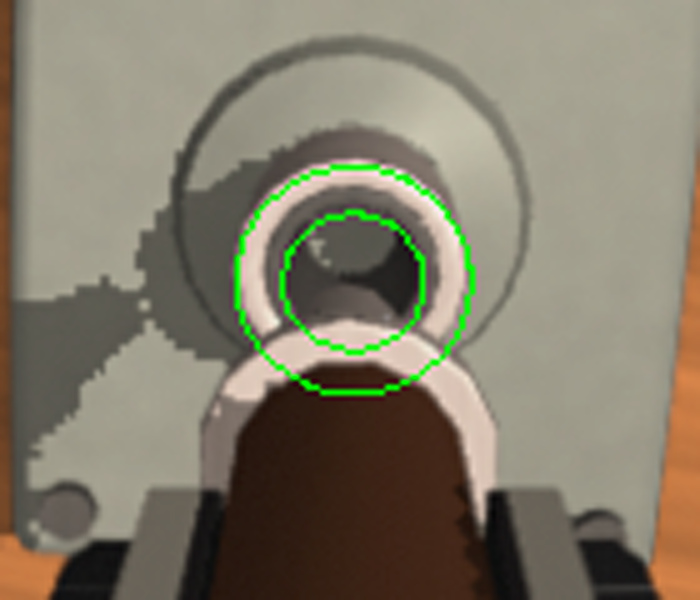

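View pics/s10.png

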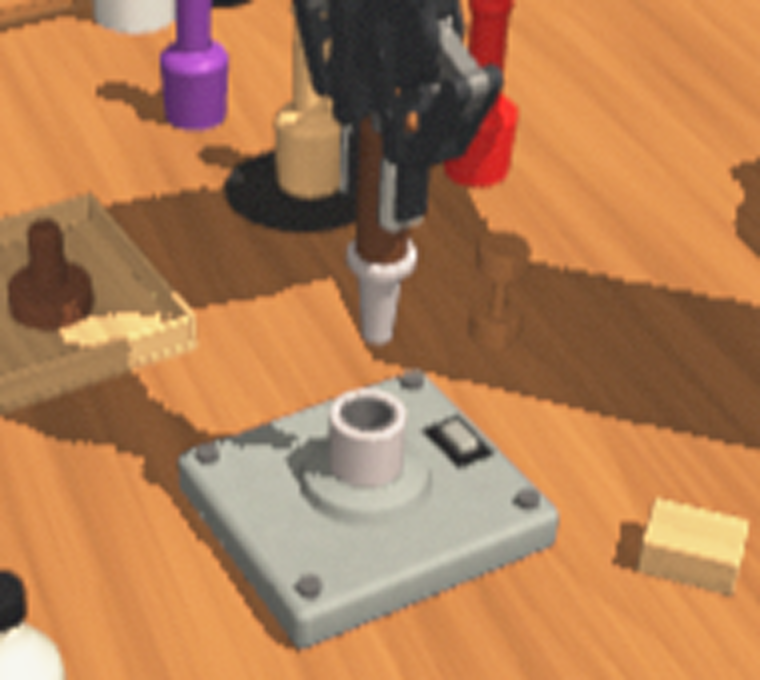

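View pics/t10.png

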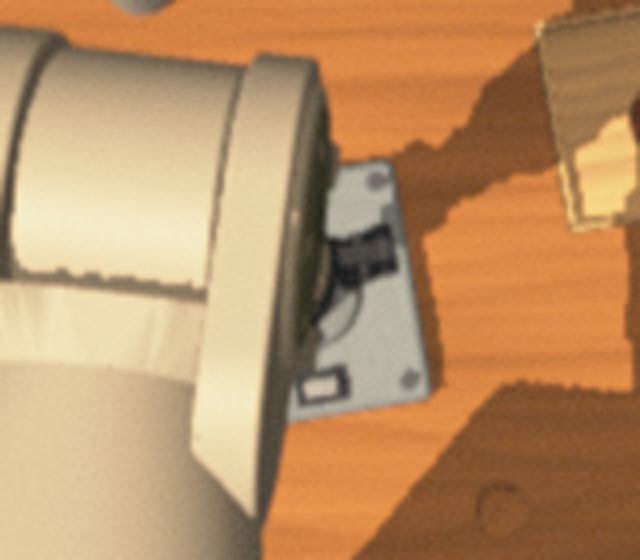

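```bash
python3 - <<'E'
from h import *
Z=lambda p:((np.array(p)-[220,130])*4).round(1)
c=np.array([.509,.0145])
for z in(.1254,.1704,.1764): print('drum',z,Z(proj('side',[*c,z])))
for z in (.075,.028): print('mouth',Z(proj('side',[.5107,.0163,z])))
for d in np.eye(2)*.002: print('2mm',Z(proj('side',[.5107+d[0],.0163+d[1],.075])))
E
```

```text
drum 0.1254 [373.4 329.8]
drum 0.1704 [376.9 255.9]
drum 0.1764 [377.4 245.7]
mouth [368.  409.7]
mouth [364.8 476.9]
2mm [364.4 410.6]
2mm [369.5 412.1]
```

>>> drive_tool([
  [[0.005,0.001,0.0035,0,0,0,255],[0.025,0.001,0.0035,0,0,0,255],[0.04,0.001,0.0035,0,0,0,255],[0.05,0.001,0.0035,0,0,0,255],[0.055,0.001,0.0035,0,0,0,255]],
])

```text
clock: 15.85
tcp_pos: [0.5118, 0.0162, 0.1451]
orientation: [0.702, -0.072, 0.705, 0.071]
wrist_force: [-0.4, 0.6, -1.5]
finger_gap: 0.0248
```

```bash
python3 - <<'E'
from h import *
s,_=toolR()
im=cams.read_camera('wrist');cv2.imwrite('pics/w11.png',cv2.resize(im[150:300,180:380],None,fx=4,fy=4,interpolation=2))
b=cams.read_camera('side');cv2.imwrite('pics/s11.png',cv2.resize(b[180:280,260:360],None,fx=6,fy=6,interpolation=2))
move([.512,.0163,.117],1.776)
E
```

```text
shift [0.0284 0.0001 0.0003] turn [-0.003 -0.003  0.   ] rows 0.5 t 15.95 F [ 0.7 -0.5 -2. ] gap 0.0247 tcp [0.5118 0.0162 0.1454]
```

View pics/w11.png

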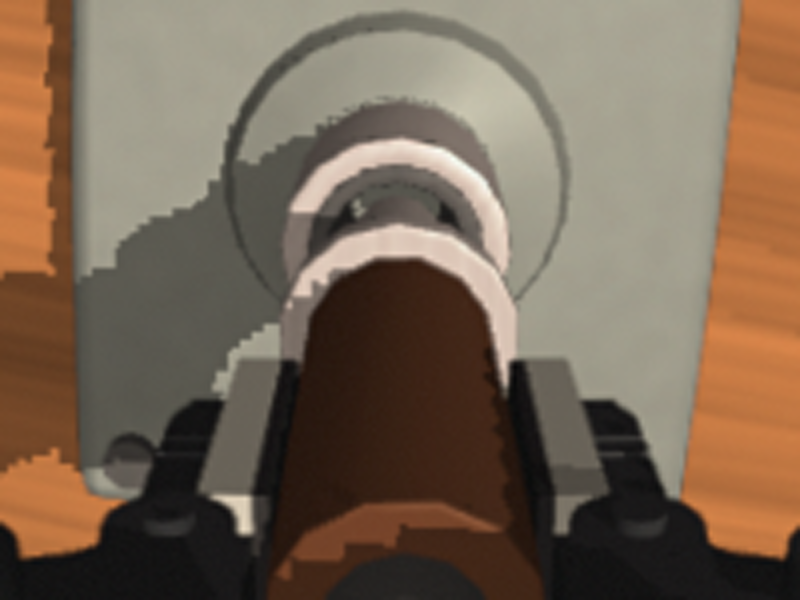

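View pics/s11.png

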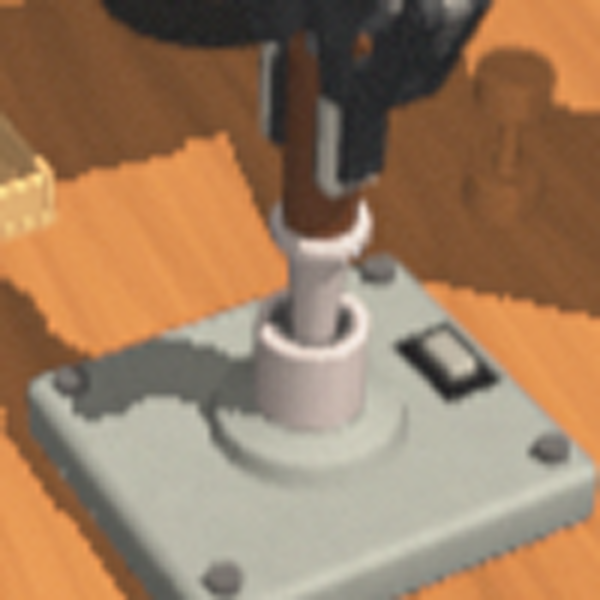

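>>> drive_tool([
  [[0.008,0,0,0,0,0,255],[0.014,0,0,0,0,0,255],[0.019,0,0,0,0,0,255],[0.022,0,0,0,0,0,255],[0.023,0,0,0,0,0,255]],
])

```text
clock: 16.58
tcp_pos: [0.5117, 0.0161, 0.1222]
orientation: [0.702, -0.072, 0.705, 0.071]
wrist_force: [0.6, -0.3, -1.7]
finger_gap: 0.0247
```

>>> drive_tool([
  [[0.001,0,0,0,0,0,255],[0.002,0,0,0,0,0,255],[0.003,0,0,0,0,0,255],[0.0035,0,0,0,0,0,255],[0.0035,0,0,0,0,0,255]],
])

```text
clock: 17.2
tcp_pos: [0.5117, 0.0161, 0.1187]
orientation: [0.702, -0.072, 0.705, 0.071]
wrist_force: [-0.6, -0.8, -2.1]
finger_gap: 0.0247
```

```bash
python3 - <<'E'
from h import *
b=cams.read_camera('side');cv2.imwrite('pics/s12.png',cv2.resize(b[180:280,260:360],None,fx=6,fy=6,interpolation=2))
move([.512,.0163,.117],1.776)
E
```

```text
shift [0.0017 0.0001 0.0004] turn [-0.003 -0.004  0.   ] rows 0.0 t 17.25 F [-0.6 -0.8 -1.7] gap 0.0244 tcp [0.5117 0.0161 0.1187]
```

View pics/s12.png

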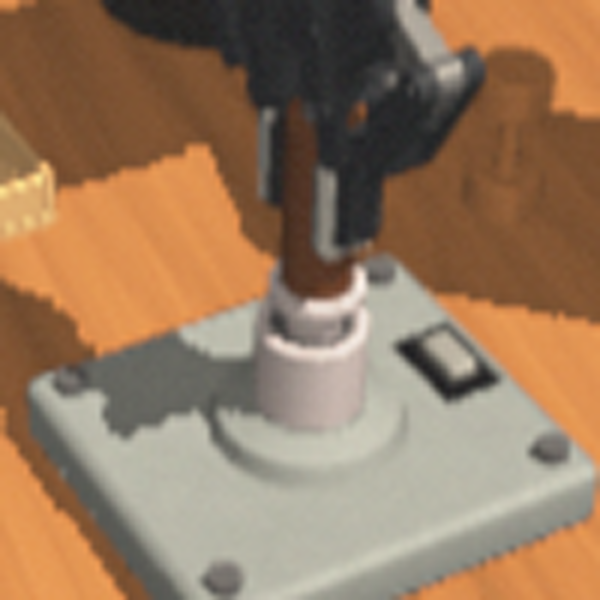

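>>> drive_tool([
  [[0.0005,0,0,0,0,0,255],[0.001,0,0,0,0,0,255],[0.0015,0,0,0,0,0,255],[0.0015,0,0,0,0,0,255],[0.0015,0,0,0,0,0,255]],
])

```text
clock: 17.88
tcp_pos: [0.5119, 0.0161, 0.1176]
orientation: [0.702, -0.072, 0.705, 0.071]
wrist_force: [-0.6, -0.3, 3.8]
finger_gap: 0.0247
```

>>> drive_tool([
  [[-0.0005,0,0,0,0,0,255],[-0.0005,0,0,0,0,0,200],[-0.0005,0,0,0,0,0,120],[-0.0005,0,0,0,0,0,60],[-0.0005,0,0,0,0,0,0]],
])

```text
clock: 18.5
tcp_pos: [0.512, 0.0161, 0.1182]
orientation: [0.703, -0.072, 0.704, 0.071]
wrist_force: [0.2, -0.3, -0.2]
finger_gap: 0.0774
```

>>> drive_tool([
  [[-0.0005,0,0,0,0,0,0],[-0.02,0,0,0,0,0,0],[-0.07,0,0,0,0,0,0],[-0.12,0,0,0,0,0,0],[-0.12,-0.05,0,0,0,0,0]],
])

```text
clock: 19.12
tcp_pos: [0.5247, -0.0315, 0.2432]
orientation: [0.705, -0.074, 0.701, 0.072]
wrist_force: [1.2, -0.8, -0.7]
finger_gap: 0.0856
```

```bash
python3 - <<'E'
from h import *
cv2.imwrite('pics/w13.png',cams.read_camera('wrist'))
b=cams.read_camera('side');cv2.imwrite('pics/s13.png',cv2.resize(b[180:280,260:360],None,fx=6,fy=6,interpolation=2))
print(readout.get_state()['joint_pos'].round(2))
move([.420,-.300,.26],1.776)
move([.420,-.300,.26],1.0)
E
```

```text
[-0.22  0.21 -0.07  1.29 -0.   -0.42]
shift [-0.0198 -0.2383 -0.1543] turn [-0.006  0.     0.003] rows 4.6 t 19.23 F [-0.3  0.5 -0.3] gap 0.0855 tcp [ 0.5241 -0.0359  0.2395]
shift [-0.0198 -0.2383 -0.1543] turn [0.77  0.002 0.003] rows 4.6 t 19.23 F [-0.3  0.5 -0.3] gap 0.0855 tcp [ 0.5241 -0.0359  0.2395]
```

View pics/s13.png

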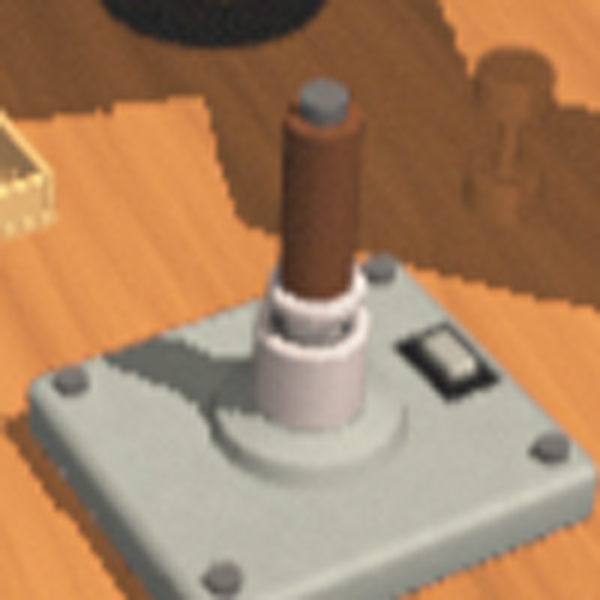

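View pics/w13.png

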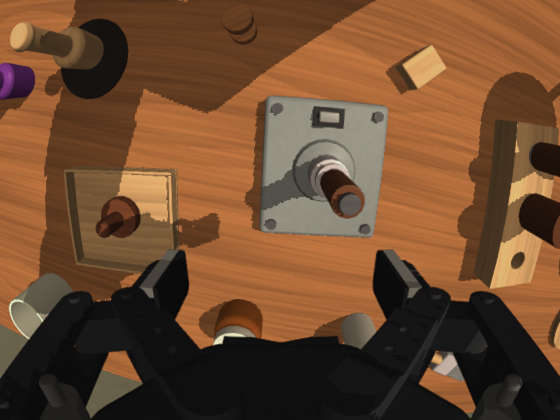

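>>> drive_tool([
  [[-0.005,-0.05,-0.032,0,0,0,0],[-0.008,-0.1,-0.065,0,0,0,0],[-0.01,-0.15,-0.098,-0.006,0,0.003,0],[-0.01,-0.2,-0.13,-0.006,0,0.003,0],[-0.01,-0.238,-0.154,-0.006,0,0.003,0]],
])

```text
clock: 19.85
tcp_pos: [0.4191, -0.3013, 0.2499]
orientation: [0.704, -0.072, 0.703, 0.072]
wrist_force: [0.4, 0.3, 0.3]
finger_gap: 0.0849
```

>>> drive_tool([
  [[0,0,0,0,0,0,0],[0,0,0,0,0,0,0],[0,0,0,0,0,0,0],[0,0,0,0,0,0,0],[0,0,0,0,0,0,0]],
])

```text
clock: 20.48
tcp_pos: [0.4195, -0.3005, 0.25]
orientation: [0.704, -0.072, 0.703, 0.072]
wrist_force: [-0.4, -0.8, -0.0]
finger_gap: 0.0856
```

```bash
python3 - <<'E'
from h import *
s,_=toolR();print(s['qvel'].round(3))
im=cams.read_camera('wrist');cv2.imwrite('pics/w14r.png',im)
circ(im,[.420,-.300],((.144,.013),(.059,.026)),s,'pics/w14.png',.1)
a=cams.read_camera('side');
move([.420,-.300,.24],1.776)
E
```

```text
[-0.006  0.003  0.001  0.001  0.001  0.001]
shift [0.01   0.0007 0.0008] turn [-0.001  0.    -0.   ] rows 0.2 t 20.57 F [-1.  -0.4 -0.3] gap 0.0856 tcp [ 0.4193 -0.3009  0.25  ]
```

View pics/w14r.png

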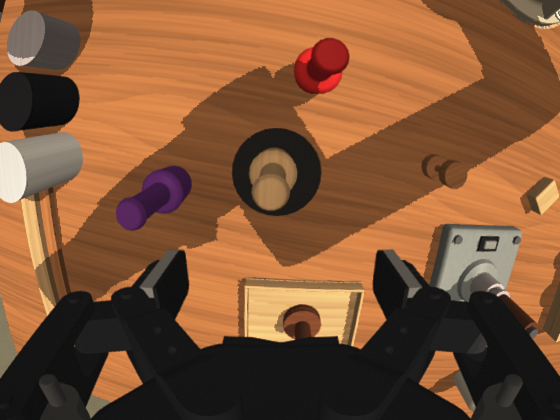

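View pics/w14.png

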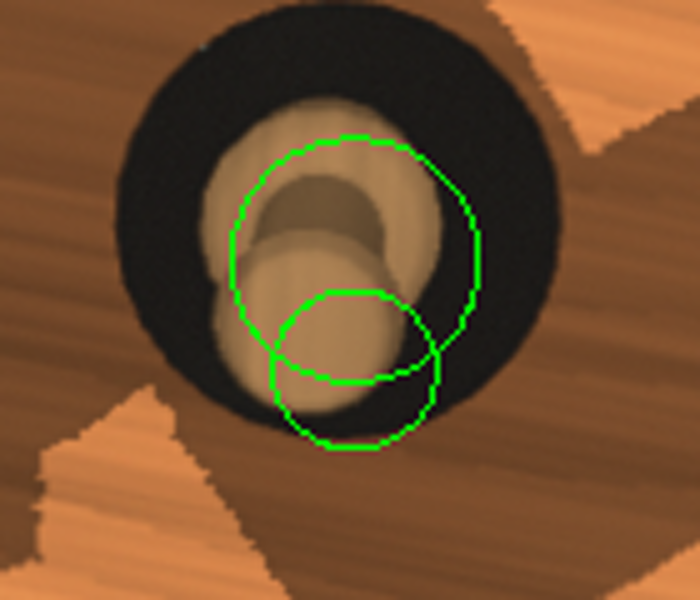

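```bash
python3 - <<'E'
from h import *
s,_=toolR()
def ov(im,cam,P,zr,col):
    for z,r in zr:
        t=np.linspace(0,2*np.pi,60)
        pts=np.array([(projw(q,s) if cam=='wrist' else proj(cam,q)) for q in [[P[0]+r*np.cos(a),P[1]+r*np.sin(a),z] for a in t]]);cv2.polylines(im,[(pts*16).astype(int)],True,col,1,shift=4)
A=[.414,-.3084];Q=[.42,-.31]
side=cv2.imread('pics/side0.png');top=cv2.imread('pics/top0.png');w=cv2.imread('pics/w14r.png')
for im,c in((side,'side'),(top,'top'),(w,'wrist')):
    ov(im,c,A,((.144,.013),(.059,.026)),(0,255,0));ov(im,c,Q,((.004,.055),),(255,255,0))
    
c=[cv2.resize(side[110:200,250:340],None,fx=4,fy=4,interpolation=2),cv2.resize(top[220:310,340:430],None,fx=4,fy=4,interpolation=2)]
cv2.imwrite('pics/z15.png',np.hstack(c))
cv2.imwrite('pics/z15w.png',cv2.resize(w[110:230,200:340],None,fx=5,fy=5,interpolation=2))
E
```

```text
(no output)
```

View pics/z15.png

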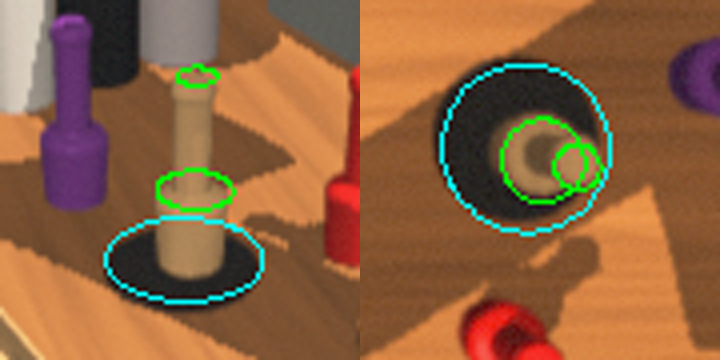

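View pics/z15w.png

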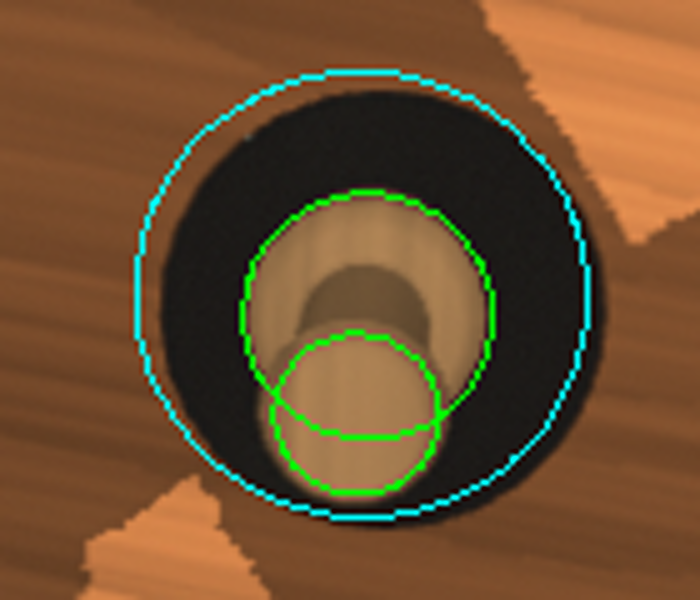

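>>> drive_tool([
  [[0.05,-0.005,-0.005,0,0,0,0],[0.1,-0.005,-0.005,0,0,0,0],[0.14,-0.005,-0.005,0,0,0,0],[0.16,-0.005,-0.005,0,0,0,0],[0.165,-0.005,-0.005,0,0,0,0]],
], squeeze=60)

```text
clock: 21.2
tcp_pos: [0.4147, -0.3058, 0.0836]
orientation: [0.703, -0.071, 0.704, 0.073]
wrist_force: [0.5, -0.8, -0.2]
finger_gap: 0.0853
```

```bash
python3 - <<'E'
from h import *
s,_=toolR()
im=cams.read_camera('wrist');cv2.imwrite('pics/w16.png',im)
move([.415,-.3068,.085],1.776)
E
```

```text
shift [-0.001  -0.0005 -0.0002] turn [-0.001 -0.001 -0.002] rows 0.0 t 21.25 F [ 0.1 -0.2  0.1] gap 0.0857 tcp [ 0.4151 -0.3063  0.084 ]
```

View pics/w16.png

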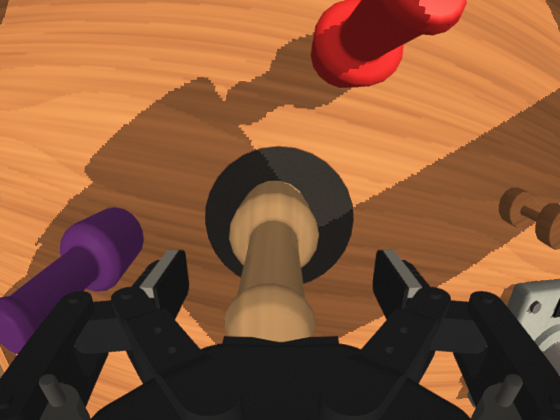

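>>> drive_tool([
  [[0,-0.002,0,0,0,0,0],[0,-0.002,0,0,0,0,120],[0,-0.002,0,0,0,0,170],[0,-0.002,0,0,0,0,255],[0,-0.002,0,0,0,0,255]],
])

```text
clock: 21.88
tcp_pos: [0.4157, -0.3085, 0.0845]
orientation: [0.703, -0.072, 0.704, 0.072]
wrist_force: [0.2, -0.6, 2.2]
finger_gap: 0.0246
```

>>> drive_tool([
  [[0,0,0,0,0,0,255],[0,0,0,0,0,0,255],[0,0,0,0,0,0,255],[0,0,0,0,0,0,255],[0,0,0,0,0,0,255]],
], squeeze=80)

```text
clock: 22.5
tcp_pos: [0.4157, -0.3086, 0.0846]
orientation: [0.703, -0.072, 0.704, 0.072]
wrist_force: [-1.2, -0.3, 2.7]
finger_gap: 0.0243
```

```bash
python3 - <<'E'
from h import *
s,_=toolR()
im=cams.read_camera('wrist');cv2.imwrite('pics/w17.png',im)
move([.511,.016,.30],1.776)
E
```

```text
shift [-0.2153  0.2985  0.1592] turn [-0.001 -0.    -0.001] rows 6.4 t 22.55 F [-1.8  0.7  2.9] gap 0.0248 tcp [ 0.4157 -0.3086  0.0845]
```

View pics/w17.png

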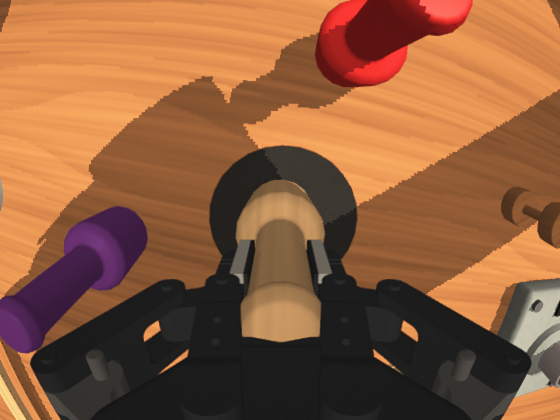

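>>> drive_tool([
  [[-0.02,0,0,0,0,0,255],[-0.07,0,0,0,0,0,255],[-0.13,0,0,0,0,0,255],[-0.17,0.03,0.015,0,0,0,255],[-0.2,0.08,0.04,0,0,0,255]],
])

```text
clock: 23.18
tcp_pos: [0.4389, -0.2234, 0.2854]
orientation: [0.704, -0.071, 0.703, 0.071]
wrist_force: [0.2, 1.0, -2.0]
finger_gap: 0.0241
```

```bash
python3 - <<'E'
from h import *
move([.511,.016,.29],1.776)
E
```

```text
shift [-0.0046  0.2201  0.1186] turn [-0.004  0.001  0.   ] rows 4.0 t 23.18 F [ 0.2  1.  -2. ] gap 0.0241 tcp [ 0.4389 -0.2234  0.2854]
```

>>> drive_tool([
  [[-0.005,0.05,0.027,0,0,0,255],[-0.005,0.1,0.054,0,0,0,255],[-0.005,0.15,0.081,0,0,0,255],[-0.005,0.19,0.103,0,0,0,255],[-0.005,0.22,0.1185,-0.004,0.001,0,255]],
])

```text
clock: 23.8
tcp_pos: [0.5109, 0.0181, 0.2895]
orientation: [0.703, -0.073, 0.704, 0.073]
wrist_force: [0.0, -0.4, -2.9]
finger_gap: 0.0242
```

>>> drive_tool([
  [[0,0,0,0,0,0,255],[0,0,0,0,0,0,255],[0,0,0,0,0,0,255],[0,0,0,0,0,0,255],[0,0,0,0,0,0,255]],
])

```text
clock: 24.42
tcp_pos: [0.5109, 0.0174, 0.2896]
orientation: [0.703, -0.073, 0.704, 0.073]
wrist_force: [0.7, -0.1, -2.8]
finger_gap: 0.0246
```

```bash
python3 - <<'E'
from h import *
cv2.imwrite('pics/w18.png',cams.read_camera('wrist'))
b=cams.read_camera('side');cv2.imwrite('pics/s18.png',cv2.resize(b[100:280,230:400],None,fx=4,fy=3.3,interpolation=2))
cv2.imwrite('pics/s18.png',cv2.resize(b[110:280,230:400],None,fx=3.5,fy=3.5,interpolation=2))
move([.511,.016,.26],1.776)
E
```

```text
shift [ 0.0296 -0.0017 -0.0002] turn [ 0.001 -0.001 -0.   ] rows 0.5 t 24.52 F [-0.5 -0.6 -2.9] gap 0.0246 tcp [0.5109 0.0177 0.2896]
```

View pics/w18.png

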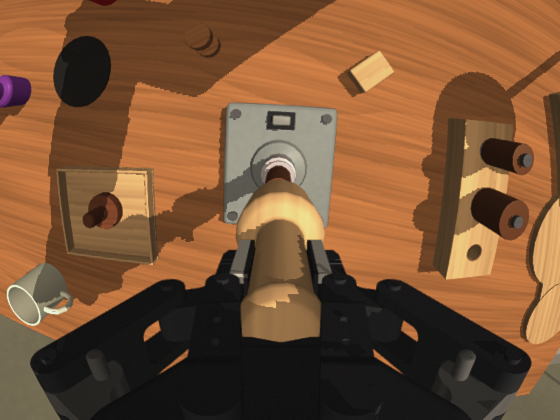

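View pics/s18.png

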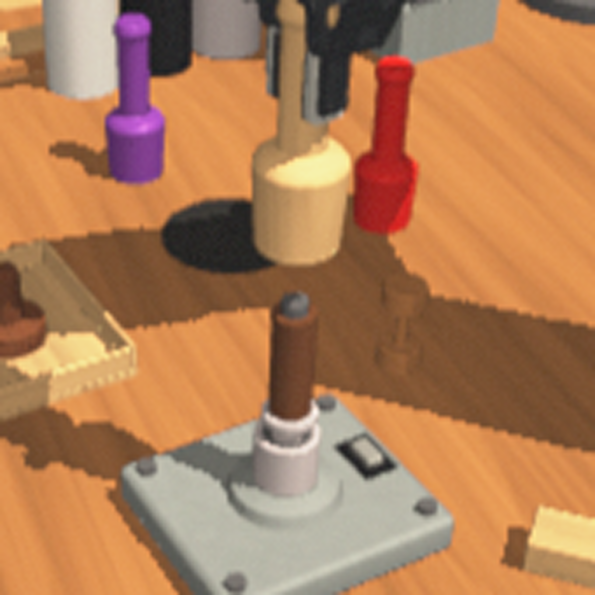

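>>> drive_tool([
  [[0.02,-0.0015,0,0,0,0,255],[0.034,-0.0015,0,0,0,0,255],[0.043,-0.0015,0,0,0,0,255],[0.043,-0.0015,0,0,0,0,255],[0.043,-0.0015,0,0,0,0,255]],
], squeeze=110)

```text
clock: 25.15
tcp_pos: [0.5111, 0.0162, 0.2467]
orientation: [0.703, -0.073, 0.704, 0.073]
wrist_force: [0.7, 0.1, -2.5]
finger_gap: 0.0241
```

```bash
python3 - <<'E'
from h import *
b=cams.read_camera('side');cv2.imwrite('pics/s19.png',cv2.resize(b[150:270,270:370],None,fx=5,fy=5,interpolation=2))
E
```

```text
(no output)
```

View pics/s19.png

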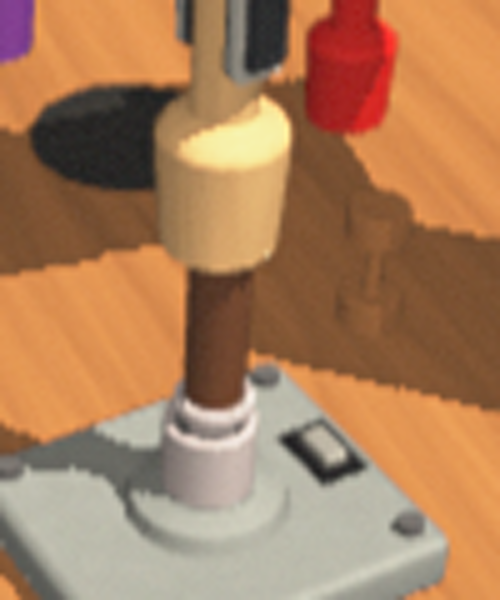

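>>> drive_tool([
  [[-0.01,0,0,0,0,0,255],[0.004,0,0,0,0,0,255],[-0.008,0,0,0,0,0,255],[0.005,0,0,0,0,0,255],[0.005,0,0,0,0,0,255]],
])

```text
clock: 25.82
tcp_pos: [0.511, 0.0162, 0.241]
orientation: [0.703, -0.073, 0.704, 0.073]
wrist_force: [-0.9, 0.2, -2.6]
finger_gap: 0.0238
```

```bash
python3 - <<'E'
from h import *
b=cams.read_camera('side');cv2.imwrite('pics/s20.png',cv2.resize(b[150:270,270:370],None,fx=5,fy=5,interpolation=2))
E
```

```text
(no output)
```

View pics/s20.png

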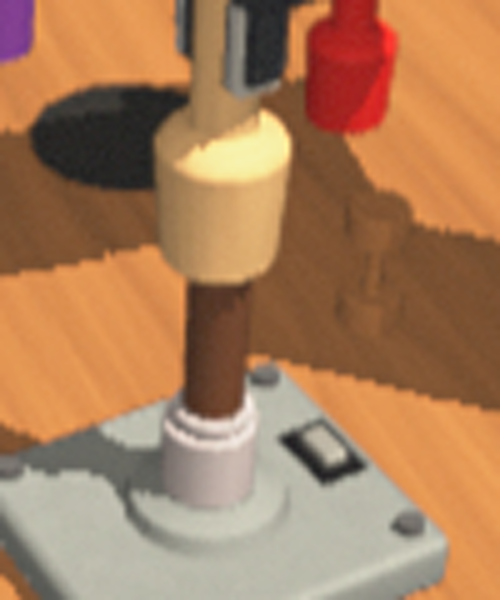

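>>> drive_tool([
  [[-0.01,0,0,0,0,0,255],[0.004,0,0,0,0,0,255],[-0.01,0,0,0,0,0,255],[0.005,0,0,0,0,0,255],[0.005,0,0,0,0,0,255]],
])

```text
clock: 26.5
tcp_pos: [0.5141, 0.0159, 0.2402]
orientation: [0.706, -0.074, 0.7, 0.072]
wrist_force: [-0.8, 0.4, 24.8]
finger_gap: 0.0238
```

```bash
python3 - <<'E'
from h import *
b=cams.read_camera('side');cv2.imwrite('pics/s21.png',cv2.resize(b[150:270,270:370],None,fx=5,fy=5,interpolation=2))
E
```

```text
(no output)
```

View pics/s21.png

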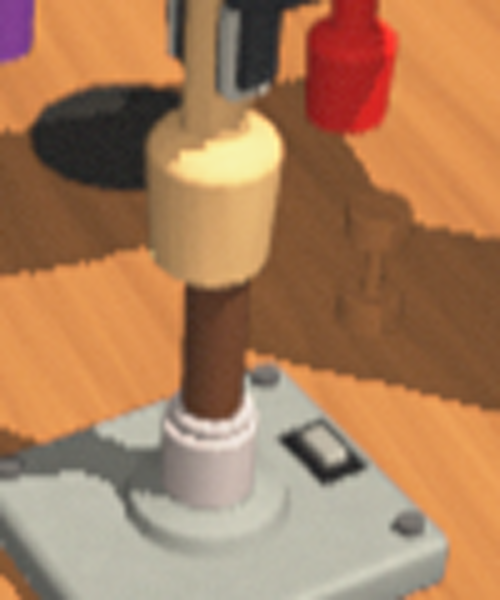

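>>> drive_tool([
  [[-0.012,0,-0.003,0,0,0,255],[0.004,0,-0.003,0,0,0,255],[-0.012,0,-0.003,0,0,0,255],[0.005,0,-0.003,0,0,0,255],[0.006,0,-0.003,0,0,0,255]],
])

```text
clock: 27.18
tcp_pos: [0.5155, 0.0148, 0.2401]
orientation: [0.711, -0.075, 0.696, 0.071]
wrist_force: [-1.5, 0.4, 35.0]
finger_gap: 0.0239
```

>>> drive_tool([
  [[-0.02,0,-0.002,0,0.006,0,255],[-0.04,0,0,0,0.006,0,255],[-0.05,-0.04,0,0,0.006,0,255],[-0.05,-0.09,-0.03,0,0.006,0,255],[-0.05,-0.14,-0.05,0,0.006,0,255]],
])

```text
clock: 27.8
tcp_pos: [0.4928, -0.1332, 0.2886]
orientation: [0.708, -0.075, 0.699, 0.072]
wrist_force: [1.3, 0.2, -1.7]
finger_gap: 0.024
```

```bash
python3 - <<'E'
from h import *
b=cams.read_camera('side');cv2.imwrite('pics/s22.png',cv2.resize(b[160:260,270:370],None,fx=6,fy=6,interpolation=2))
move([.420,-.306,.26],1.776)
im=cv2.resize(b[160:260,270:370],None,fx=6,fy=6,interpolation=2)
for z,r in((.170,.008),(.160,.008),(.076,.017),(.082,.017),(.075,.02)):
    t=np.linspace(0,6.28,60);pts=np.array([proj('side',[.5107+r*np.cos(a),.0163+r*np.sin(a),z]) for a in t]);cv2.polylines(im,[((pts-[270,160])*6).astype(int)],True,(0,255,0),1)
cv2.imwrite('pics/s22b.png',im)
E
```

```text
shift [ 0.0287 -0.1484 -0.1044] turn [-0.003  0.011  0.01 ] rows 2.9 t 27.85 F [-0.3 -5.5 -2.5] gap 0.0238 tcp [ 0.4922 -0.1395  0.2883]
```

View pics/s22.png

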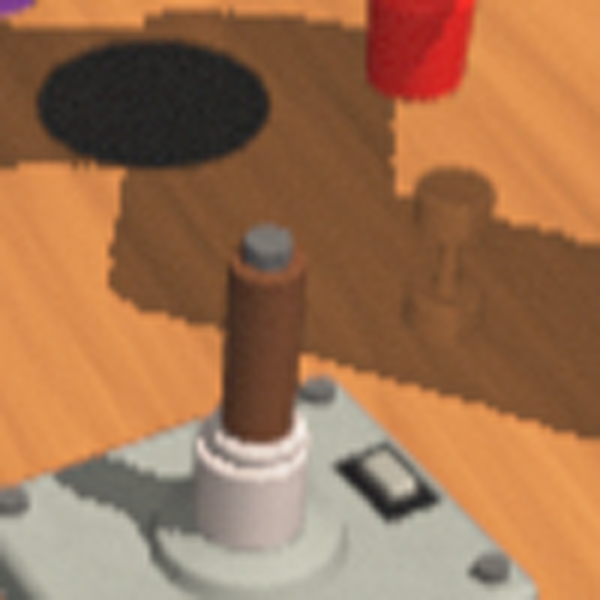

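View pics/s22b.png

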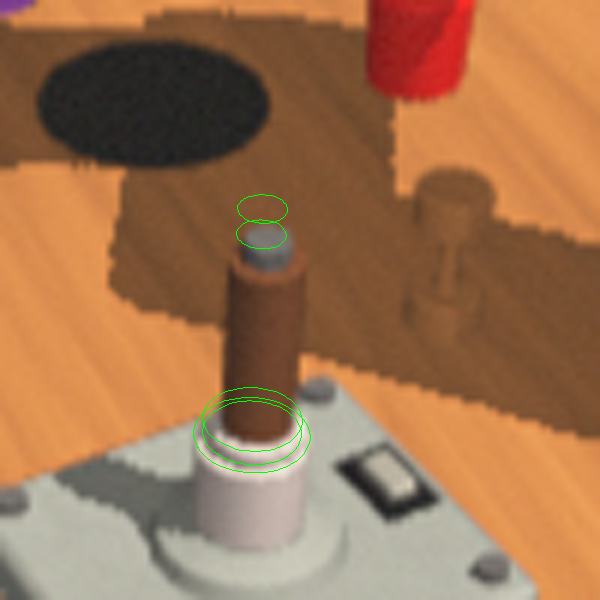

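>>> drive_tool([
  [[0.005,-0.05,-0.035,0,0.005,0.005,255],[0.01,-0.1,-0.07,0,0.011,0.01,255],[0.015,-0.148,-0.104,-0.003,0.011,0.01,255],[0.03,-0.148,-0.104,-0.003,0.011,0.01,255],[0.04,-0.148,-0.104,-0.003,0.011,0.01,255]],
])

```text
clock: 28.48
tcp_pos: [0.4196, -0.3049, 0.2466]
orientation: [0.703, -0.071, 0.704, 0.073]
wrist_force: [0.0, 0.6, -3.0]
finger_gap: 0.0238
```

```bash
python3 - <<'E'
from h import *
move([.421,-.306,.10],1.776)
E
```

```text
shift [ 0.1466 -0.0018  0.0014] turn [-0.002 -0.002 -0.003] rows 2.3 t 28.48 F [ 0.   0.6 -3. ] gap 0.0238 tcp [ 0.4196 -0.3049  0.2466]
```

>>> drive_tool([
  [[0.05,-0.002,0.001,0,0,0,255],[0.1,-0.002,0.001,0,0,0,255],[0.125,-0.002,0.001,-0.002,-0.002,-0.003,255],[0.14,-0.002,0.001,-0.002,-0.002,-0.003,255],[0.145,-0.002,0.001,-0.002,-0.002,-0.003,255]],
])

```text
clock: 29.1
tcp_pos: [0.4209, -0.305, 0.1009]
orientation: [0.703, -0.073, 0.703, 0.074]
wrist_force: [0.6, -0.4, -2.3]
finger_gap: 0.0239
```

```bash
python3 - <<'E'
from h import *
b=cams.read_camera('side');cv2.imwrite('pics/s23.png',cv2.resize(b[90:210,240:340],None,fx=5,fy=5,interpolation=2))
cv2.imwrite('pics/w23.png',cams.read_camera('wrist'))
move([.421,-.306,.0845],1.776)
E
```

```text
shift [ 0.0174  0.0001 -0.0002] turn [0.001 0.001 0.001] rows 0.3 t 29.2 F [-0.5 -0.2 -2.7] gap 0.0238 tcp [ 0.4212 -0.306   0.1019]
```

View pics/s23.png

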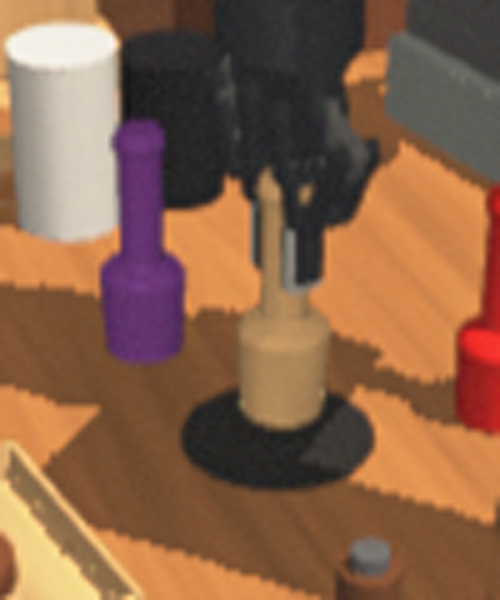

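View pics/w23.png

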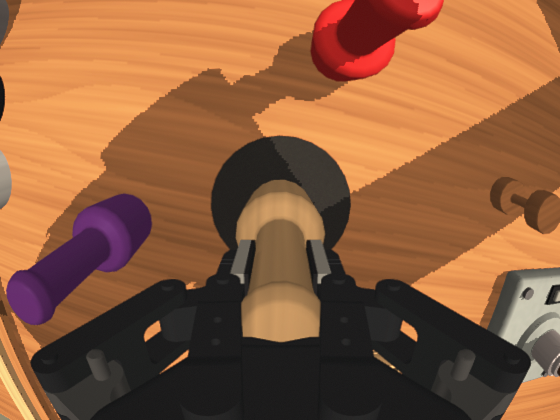

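Mallet upright and over the pad. Lowering the last ~17 mm.

>>> drive_tool([
  [[0.006,0,0,0,0,0,255],[0.011,0,0,0,0,0,255],[0.014,0,0,0,0,0,255],[0.016,0,0,0,0,0,255],[0.017,0,0,0,0,0,255]],
])

```text
clock: 29.82
tcp_pos: [0.4212, -0.3061, 0.0848]
orientation: [0.704, -0.073, 0.703, 0.073]
wrist_force: [-0.3, 0.1, -2.1]
finger_gap: 0.0239
```

>>> drive_tool([
  [[0.0005,0,0,0,0,0,255],[0.001,0,0,0,0,0,255],[0.0015,0,0,0,0,0,255],[0.002,0,0,0,0,0,255],[0.002,0,0,0,0,0,255]],
])

```text
clock: 30.45
tcp_pos: [0.4214, -0.3062, 0.0845]
orientation: [0.704, -0.073, 0.703, 0.072]
wrist_force: [-2.9, 3.0, 12.2]
finger_gap: 0.024
```

Contact on the pad. Release and retreat.

>>> drive_tool([
  [[0,0,0,0,0,0,255],[0,0,0,0,0,0,180],[0,0,0,0,0,0,100],[0,0,0,0,0,0,0],[0,0,0,0,0,0,0]],
])

```text
clock: 31.08
tcp_pos: [0.4215, -0.3063, 0.0846]
orientation: [0.704, -0.073, 0.703, 0.072]
wrist_force: [-0.7, 0.0, -0.1]
finger_gap: 0.0782
```

>>> drive_tool([
  [[-0.005,0,0,0,0,0,0],[-0.04,0,0,0,0,0,0],[-0.1,0,0,0,0,0,0],[-0.15,0,0,0,0,0,0],[-0.18,0,0,0,0,0,0]],
])

```text
clock: 31.7
tcp_pos: [0.4218, -0.3067, 0.2681]
orientation: [0.705, -0.075, 0.702, 0.071]
wrist_force: [0.8, -0.5, -0.3]
finger_gap: 0.0854
```

```bash
python3 - <<'E'
from h import *
b=cams.read_camera('side');cv2.imwrite('pics/s24.png',b)
cv2.imwrite('pics/t24.png',cams.read_camera('top'))
cv2.imwrite('pics/w24.png',cams.read_camera('wrist'))
move([.421,-.306,.26],1.776)
E
```

```text
shift [ 0.0067  0.0011 -0.0008] turn [0.001 0.004 0.005] rows 0.1 t 31.85 F [ 0.6 -1.6 -1.3] gap 0.0856 tcp [ 0.422  -0.3068  0.2667]
```

View pics/s24.png

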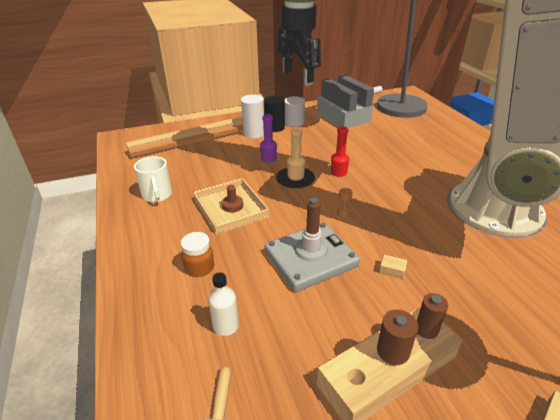

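View pics/t24.png

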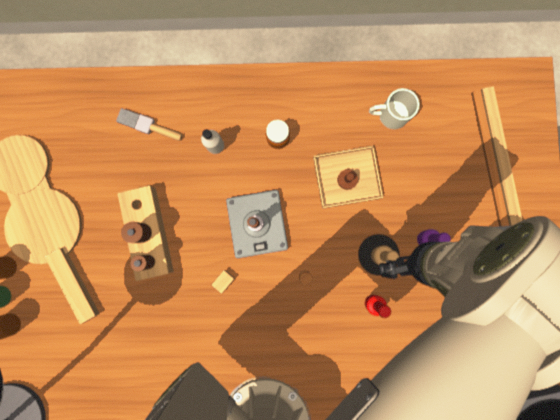

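View pics/w24.png

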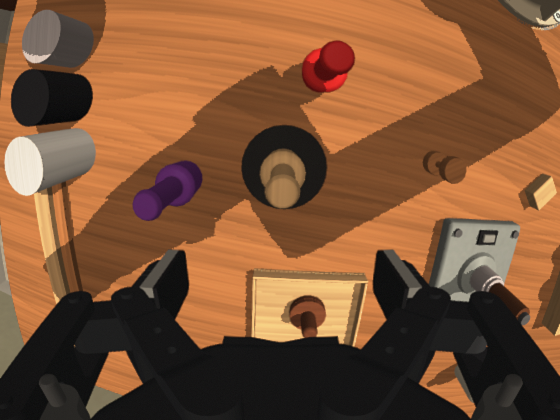

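```bash
python3 -c "
from workcell import env
print(env.hand_in())"
```

```text
the job is handed in; nothing more can be done
None
```

I set the sander up as asked and handed the job in at about 32 s of the 72 s allowed.

- **Dust cap:** it stands upright in the tray.
- **Slim drum:** I set it in the spindle with about 6 N of contact, under the 9 N at which the sleeve yields, and let go. I then tapped it down with the wooden mallet.
- **Fully home:** on the last two taps the mallet stopped dead at 25 N and 35 N, with the tool at the same height both times (0.2402 and 0.2401 m). That puts the stub top at about 0.160 m, which is the fully home height, and the side view showed the collar just above the rim.
- **Mallet:** it stands upright near the middle of its pad, released.
- **Other things:** in the last pictures, the other drums, the bystanders and the red and purple look-alikes looked undisturbed.

**Disagreements and problems:**
- The cameras differed by up to about 8 mm on the mallet's position. I went by the wrist view, and the grasp was good.
- The last joint reached its range limit on the way to the drum. I turned the wrist half a turn before grasping.
- In the side view the seated drum's stub sits about 1 pixel (1–2 mm) off the measured axis.

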